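# Sort spacer bolts by length through the flap gates

## Robot

A 6-joint arm with a two-finger parallel gripper is mounted at the origin on a cart in front of the work surface, level with it; the furniture and walls round the work are solid. World frame = base frame: x ahead of the robot, y to its left, z up, the work surface at z = 0. Lengths are in m, angles in rad, forces in N, time in s.
With the tool pointing down it reaches from about 0.35 to 0.975 m from the base axis. Payload 4.9 kg.
Tool frame: the origin (TCP) lies on the front face of the gripper's body, between the roots of the fingers; the fingertips stand 73 mm ahead of it and the grasp point (between the pads) lies 54 mm ahead of it (tip_extent is the distance from the TCP to the fingertips, in m); y points along the fingers, x is the direction in which the jaws open and shut, and the axes are right-handed (so a half turn about y gives the same grasp; the last joint's range is limited). The gripper opens to 85 mm and grips with 20 to 120 N. Pads are 22 mm wide; open, the fingers measure 114 mm over their backs; the gripper's body (76 mm by 85 mm) begins 54 mm behind the grasp point. The pads swing forward as they close: fully open they stand 13 mm farther back than shut.
Start: joints at [-1.468, 0.053, 1.613, -0, 1.476, -0.119], TCP at [0.137, -0.61, 0.304] pointing down, gripper open.
Joint ranges: [-3.01, 3.01], [-1.01, 2.22], [0.06, 2.58], [-1.02, 4.17], [0.09, 2.62], [-3.14, 3.14]. Speed limits (rad/s): [2.57, 2.57, 3.14, 3.14, 3.14, 3.14].

## Interface

Orientations are given as a unit quaternion [w, x, y, z].
In Python, from plant import state, grab_frame, camera_info, job_done, tip_extent gives the robot as it stands.
- The arm moves only by the tool carry_out, never from a script. Its argument "rows" is a list that holds one entry, the list of rows, each a list of 7 numbers: the turn, a rotation vector about the world's x, y, z as a fraction of full scale, then the shift along the world's x, y, z as a fraction of full scale, then the finger opening in mm, from 0 to 85.4. A call has 1 to 5 rows; each row shifts and turns the commanded pose from where the row before left it; what a row does not reach is not made up. Full scale, the value 1, is 40 mm for a shift and 4 degrees for a turn. A row lasts 1/10 s, in which the tool goes at most 50 mm and 8.59 degrees, less where a joint would pass 70% of its speed; a pose out of reach is approached as far as the arm can. A call with a number of a shift or a turn outside -1 to 1 is refused whole. A call with a gripper value outside its range is refused whole. The fingers move at their own pace and stop on an object; the grip force is fixed at half the most. Time passes only in rows, so rows that do not move let the fingers close. It gives the time, the measured TCP pose, the force and the opening at its end, in the units of the state.
- state(): the state, without advancing time (a new reading comes with each control period).
- grab_frame(name): name is "side" or "top"; returns the picture (420x560x3 uint8, blue, green, red); there is no depth.
- camera_info(name): a dict with "intrinsics" (3x3 intrinsics, pixels), "xyz" and "rotation" of the camera in the world. Camera axes: x right, y down, z forward; pixel columns grow to the right and rows downward; lengths in m; the calibration is good to about 2 mm. A picture is of the moment at which its call begins. camera_info takes no time and is no camera call.
- job_done(): hands the job in, once; it reports no verdict.
The state is a dict: "time": time; "joint_pos": joint angles; "joint_vel": joint speeds; "joint_efforts": joint torques, N m; "tool_pos": TCP position; "tool_rot": TCP orientation; "contact_force": force on the tool from outside, world axes, zero at the start; "ft_torque": the same for the moment, N m; "gripper_width": opening from 0.0 (shut) to 1.0 (fully open).
Only numpy, scipy, OpenCV 4.12 (cv2) and the standard library are available. Lean on these libraries where they do the work, as an engineer would, in place of code of your own. Each camera call takes 0.05 s, during which the arm holds its last target.

## Task

Sort the three loose square spacer bolts by length: lay each one across the gauge lane that just fits its length and push it sideways under the lip and through the sprung flap until it drops into the compartment behind and the flap swings shut. At the end every bolt lies in the compartment of its own length and all three flaps are shut; leave the tools and other things on the bench where they are.

Things in the scene. Friction and masses are not known exactly. Their poses are not given: they have to be found in the camera images.
- mid_short (a point): Centre of the short square spacer bolt: plain steel bar of 20 x 20 mm section, 60 mm long over all, with a thinner threaded stud (12 mm diameter, 9 mm long) at each end; about 0.17 kg. It starts lying flat on the bench, its centre 10 mm up. Its length runs along this point's y axis, both ends alike.
- mid_middle (a point): Centre of the middle square spacer bolt: plain steel bar of 20 x 20 mm section, 80 mm long over all, with a thinner threaded stud (12 mm diameter, 9 mm long) at each end; about 0.23 kg. It starts lying flat on the bench, its centre 10 mm up. Its length runs along this point's y axis, both ends alike.
- mid_long (a point): Centre of the long square spacer bolt: plain steel bar of 20 x 20 mm section, 100 mm long over all, with a thinner threaded stud (12 mm diameter, 9 mm long) at each end; about 0.29 kg. It starts lying flat on the bench, its centre 10 mm up. Its length runs along this point's y axis, both ends alike.
- slot_short (a point): Middle of the slot of the gate for the short bolt, at the height of the lane floor (40 mm above the bench), in the flap plane. x: inward, away from the robot, the way a bolt is pushed; y: along the slot; z: up. The lane before it (x -88 to -2 mm, flat, open above) is 68 mm wide between guides 16 mm high (low screw heads on top); the slot is as wide and 56 mm high.
- gate_short: Gate for the short bolt: one of three fixed grey metal gates, each 116 mm wide, side by side 118 mm apart in any order on a 6 mm plywood board, their fronts turned some 40 degrees to the robot's right; they differ only in the width of lane and slot. Origin 34 mm under its slot point; same axes.
- flap_short (a joint): Sheet-metal flap in the short bolt's gate, hinged along its top edge 54 mm above the lane floor, 50 mm long, hanging shut behind the slot. 0 = shut, grows in rad as its lower edge swings inward (to 1.3); a weak spring (about 0.02 N m shut, 0.05 N m at 1 rad: about 1 N at the lower edge) closes it again.
- slot_middle (a point): Middle of the slot of the gate for the middle bolt, at the height of the lane floor (40 mm above the bench), in the flap plane. x: inward, away from the robot, the way a bolt is pushed; y: along the slot; z: up. The lane before it (x -88 to -2 mm, flat, open above) is 88 mm wide between guides 16 mm high (low screw heads on top); the slot is as wide and 56 mm high.
- gate_middle: Gate for the middle bolt; origin 34 mm under its slot point. In all gates a 3 mm sheet lip over the slot (underside 56, top 59 mm above the lane floor) sticks out 15 mm in front of the flap plane, so a vertical tool cannot push a bolt through: lean it 30 to 45 degrees, tip forward, its tips low above the lane floor.
- flap_middle (a joint): Sheet-metal flap in the middle bolt's gate, hinged along its top edge 54 mm above the lane floor, 50 mm long, hanging shut behind the slot. 0 = shut, grows in rad as its lower edge swings inward (to 1.3); a weak spring (about 0.02 N m shut, 0.05 N m at 1 rad: about 1 N at the lower edge) closes it again.
- slot_long (a point): Middle of the slot of the gate for the long bolt, at the height of the lane floor (40 mm above the bench), in the flap plane. x: inward, away from the robot, the way a bolt is pushed; y: along the slot; z: up. The lane before it (x -88 to -2 mm, flat, open above) is 108 mm wide between guides 16 mm high (low screw heads on top); the slot is as wide and 56 mm high.
- gate_long: Gate for the long bolt; origin 34 mm under its slot point. In all gates the lane floor ends 2 mm before the flap plane; behind is a compartment, floor 31 mm lower, 60 mm deep, 110 mm wide, under a clear fixed window: the slot is the only way in. A bolt whose centre is pushed 8 mm or more past the flap plane drops in.
- flap_long (a joint): Sheet-metal flap in the long bolt's gate, hinged along its top edge 54 mm above the lane floor, 50 mm long, hanging shut behind the slot. 0 = shut, grows in rad as its lower edge swings inward (to 1.3); a weak spring (about 0.02 N m shut, 0.05 N m at 1 rad: about 1 N at the lower edge) closes it again.
- spanner_13: Bystander lying on the bench: combination spanner, 26x161x6 mm; origin at the centre of its underside. Leave it alone.
- marker_black: Bystander lying on the bench: paint marker, 17x129x18 mm, white and black; origin at the centre of its underside. Leave it alone.
- torque_driver: Bystander lying on the bench: torque driver with thick black grip, 41x180x42 mm; origin at the centre of its underside. Leave it alone.
- screwdriver_yel: Bystander lying on the bench: screwdriver, 31x177x31 mm; origin at the centre of its underside. Leave it alone.
- marker_white: Bystander lying on the bench: paint marker, 17x129x18 mm, blue and white; origin at the centre of its underside. Leave it alone.
- grease_tin: Bystander lying on the bench: round tin with lid, 62 mm across, 42 mm high; origin at the centre of its underside. Leave it alone.
- pin_gauge: Bystander lying on the bench: pin gauge with hexagonal grip and thin pins, 14x100x12 mm: not one of the bolts; origin at the centre of its underside. Leave it alone.
- bolt_short: The short bolt itself, origin at the middle of its length, on the face it starts lying on, 10 mm below point mid_short; y along its length.
- bolt_middle: The middle bolt itself, origin at the middle of its length, on the face it starts lying on, 10 mm below point mid_middle; y along its length.
- bolt_long: The long bolt itself, origin at the middle of its length, on the face it starts lying on, 10 mm below point mid_long; y along its length.
Mind the look-alikes: they are no part of the job. Leave any yellow look-alike of the bolt_long alone.

How it is judged:
By the outcome, as a careful person would: the job done as asked, in the order asked, and still so for the second after the job is handed in, with the robot touching nothing.
It also fails if it takes over 72 s, if anything falls off the work surface, if the arm or the gripper's body presses on something with over 40 N, if the wrist force passes 120 N, or if a joint passes its speed limit or range.

## Working session

There is one attempt and no reset: what is moved stays moved. The work goes in short steps, Python scripts to look and compute and a tool call to move; the robot and the scene stay as the last step left them, time stands still between calls to the robot, and variables do not carry over. Pictures are saved under pics/ and viewed, and the job is handed in when it is done.

Besides the shell and the picture viewer there is one more tool, called after ">>>" as name(argument=value, ...), one argument or row to a line, values as JSON. carry_out: Moves the arm, as the interface text tells. Shift numbers are shares of 40 mm and turn numbers shares of 4 degrees, none past 1 either way. Its arguments: {"type":"object","properties":{"rows":{"type":"array"}},"required":["rows"]}

```bash
ls; mkdir -p pics; python3 - <<'E'
from plant import *
import cv2
for n in("side","top"):
    f=grab_frame(n); cv2.imwrite(f"pics/{n}0.png",f); print(n,camera_info(n))
print(state(), tip_extent)
E
```

```text
pics
side {'intrinsics': array([[473.30857176,   0.        , 273.54122444],
       [  0.        , 473.30857176, 213.87913316],
       [  0.        ,   0.        ,   1.        ]]), 'xyz': array([ 0.49538384, -1.06119819,  0.67605425]), 'rotation': array([-0.51110478,  0.85942477, -0.00916013,  0.00877813])}
top {'intrinsics': array([[443.76583739,   0.        , 283.12381508],
       [  0.        , 443.76583739, 210.84190911],
       [  0.        ,   0.        ,   1.        ]]), 'xyz': array([0.28490947, 0.02013767, 1.58691162]), 'rotation': array([ 0.06143098, -0.70441225,  0.70536909, -0.04984036])}
{'time': 0.1, 'joint_pos': array([-1.46800431e+00,  5.33244202e-02,  1.61417671e+00,  3.39959518e-06,
        1.47603807e+00, -1.18993953e-01]), 'joint_vel': array([ 0.00023487, -0.00178492, -0.00354769,  0.00212447, -0.00066557,
       -0.00050771]), 'joint_efforts': array([-3.40662182e-04, -3.94900775e+01, -3.71365070e+01, -1.38782966e-04,
        3.89389606e-03,  2.02199874e-05]), 'tool_pos': array([ 0.13744168, -0.60924701,  0.30275306]), 'tool_rot': array([ 0.55275283, -0.55177002,  0.44207762, -0.44111397]), 'contact_force': array([-0.09395703,  0.10463523, -0.43718222]), 'ft_torque': array([ 0.00998532, -0.00223787, -0.02067902]), 'gripper_width': 0.9975412684520177} 0.0726
```

View pics/top0.png

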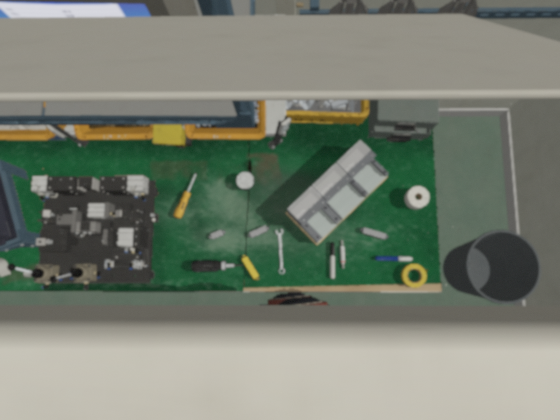

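View pics/side0.png

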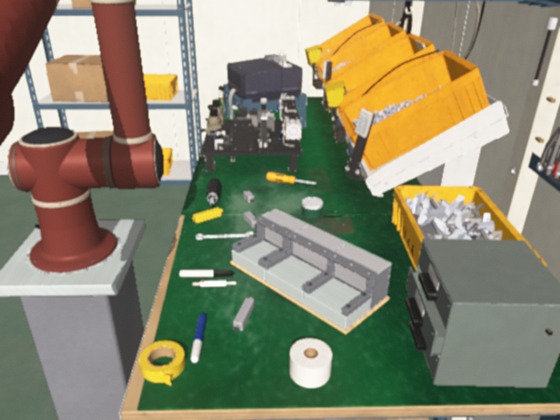

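```bash
cat > h.py <<'E'
import numpy as np, cv2
from scipy.spatial.transform import Rotation as R
from plant import *
def rot(q): return R.from_quat([q[1],q[2],q[3],q[0]])
C={n:camera_info(n) for n in("side","top")}
def proj(n,P):
    c=C[n]; p=(np.atleast_2d(P)-c['xyz'])@rot(c['rotation']).as_matrix(); q=p@c['intrinsics'].T
    return q[:,:2]/q[:,2:]
def ray(n,uv):
    c=C[n]; uv=np.atleast_2d(uv); d=np.c_[uv,np.ones(len(uv))]@np.linalg.inv(c['intrinsics']).T
    return c['xyz'],d@rot(c['rotation']).as_matrix().T
def onz(n,uv,z):
    o,d=ray(n,uv); return o+d*((z-o[2])/d[:,2])[:,None]
def crop(f,u0,v0,u1,v1,s,name):
    im=cv2.resize(f[v0:v1,u0:u1],None,fx=s,fy=s,interpolation=cv2.INTER_CUBIC); cv2.imwrite(name,im)
E
python3 - <<'E'
from h import *
t=cv2.imread('pics/top0.png');s=cv2.imread('pics/side0.png')
crop(t,190,130,430,290,3.3,'pics/tc0.png')
crop(s,180,170,400,360,3.1,'pics/sc0.png')
print(onz('top',[[216,234],[258,231],[374,233],[250,268]],.02))
print(onz('side',[[249,196],[250,218],[244,314],[208,215]],.02))
print(proj('top',[[0,0,0],[.137,-.61,.3]]))
E
```

```text
[[ 0.45111534  0.28457141  0.02      ]
 [ 0.46155172  0.1351884   0.02      ]
 [ 0.45365835 -0.275443    0.02      ]
 [ 0.33111107  0.16213222  0.02      ]]
[[ 0.45534707  0.26371593  0.02      ]
 [ 0.46114494  0.12218708  0.02      ]
 [ 0.45645771 -0.2911611   0.02      ]
 [ 0.33966426  0.14178799  0.02      ]]
[[296.60895164 365.44198333]
 [516.67704682 335.02912401]]
```

View pics/tc0.png

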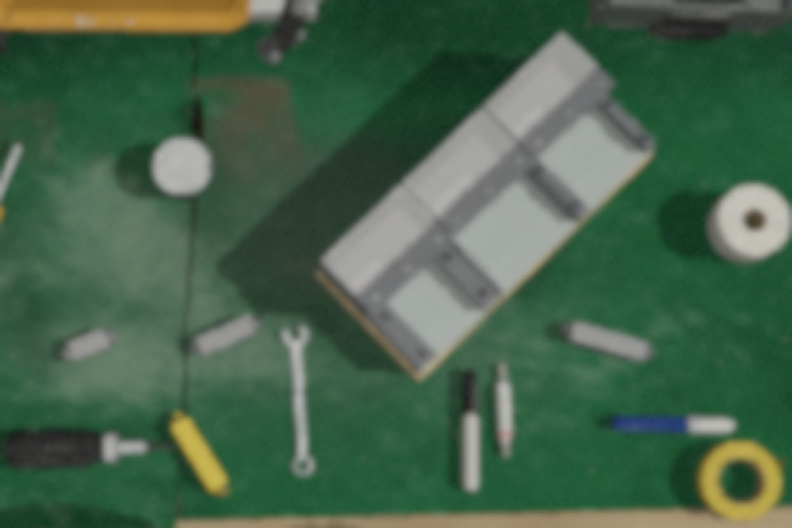

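View pics/sc0.png

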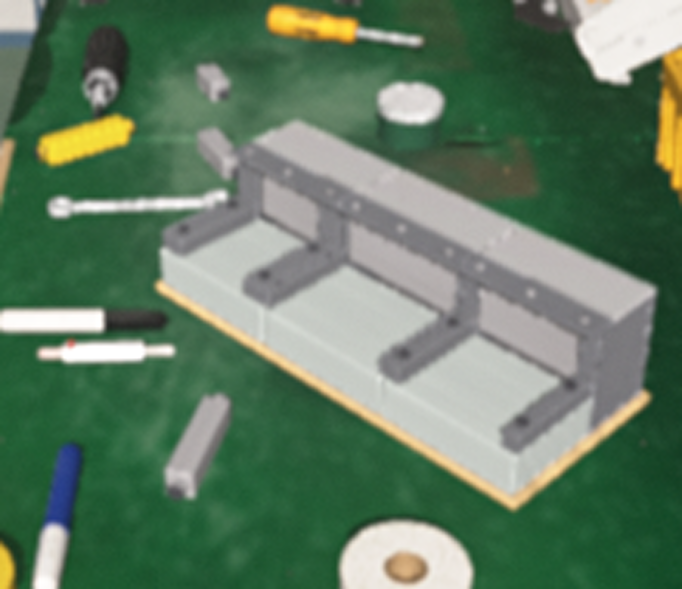

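```bash
python3 - <<'E'
from h import *
t=cv2.imread('pics/top0.png');s=cv2.imread('pics/side0.png')
crop(t,280,135,392,247,5.3,'pics/tc1.png')
crop(s,225,205,315,295,6.6,'pics/sc1.png')
crop(s,295,240,395,335,6.2,'pics/sc2.png')
E
```

```text
(no output)
```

View pics/tc1.png

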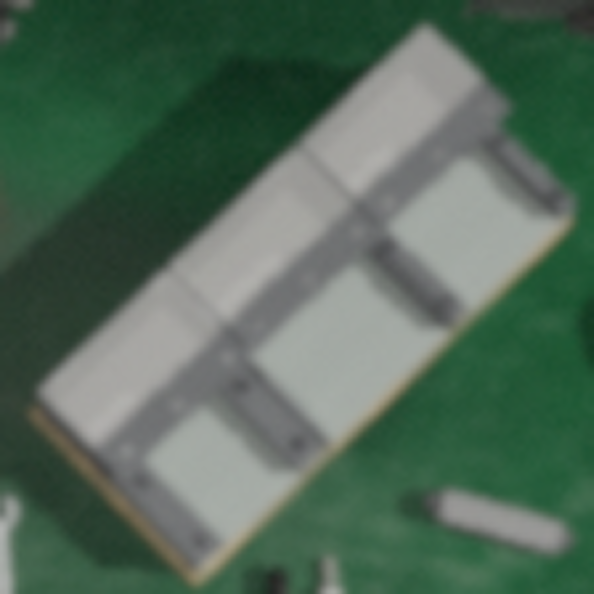

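View pics/sc1.png

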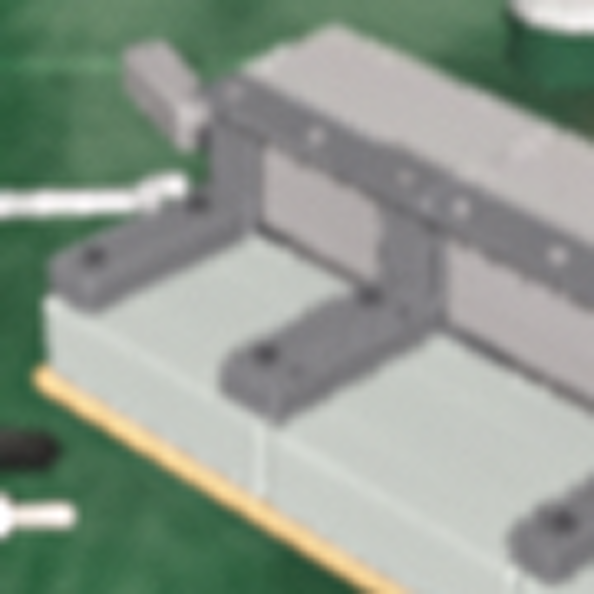

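View pics/sc2.png

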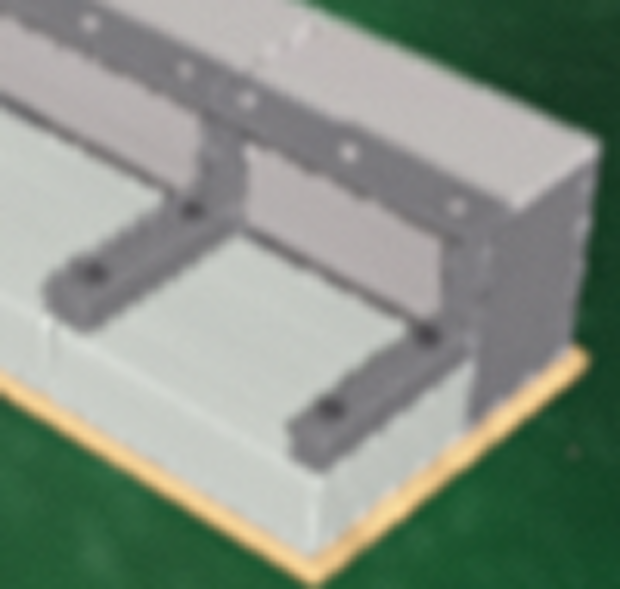

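```bash
cat > fit.py <<'E'
from h import *
from scipy.optimize import least_squares
S1=lambda a:[(a[0]+.5)/6.6-.5+225,(a[1]+.5)/6.6-.5+205]
S2=lambda a:[(a[0]+.5)/6.2-.5+295,(a[1]+.5)/6.2-.5+240]
T=lambda a:[(a[0]+.5)/5.3-.5+280,(a[1]+.5)/5.3-.5+135]
pts=[('side',S1((48,300)),-88,176,40),('side',S1((263,425)),-88,59,40),('side',S1((262,493)),-88,59,6),('side',S1((46,370)),-88,176,6),
('side',S2((48,322)),-88,-59,40),('side',S2((318,472)),-88,-176,40),('side',S2((312,553)),-88,-176,6),
('side',S1((255,235)),-2,118+34,40),('side',S1((440,332)),-2,54,40),('side',S2((240,235)),-2,-118+44,40),
('top',T((575,218)),-88,-176,40),('top',T((197,568)),-88,176,40),('top',T((448,337)),-88,-59,40),('top',T((320,458)),-88,59,40)]
L=np.array([p[2:] for p in pts])/1000.; UV=np.array([p[1] for p in pts]); N=[p[0] for p in pts]
def W(q,l): c,s=np.cos(q[2]),np.sin(q[2]); l=np.atleast_2d(l); return np.c_[q[0]+c*l[:,0]-s*l[:,1],q[1]+s*l[:,0]+c*l[:,1],l[:,2]]
def res(q,sel):
    P=W(q,L); return np.concatenate([proj(N[i],P[i])[0]-UV[i] for i in range(len(N)) if N[i] in sel])
if __name__=='__main__':
  for sel in(['side'],['top'],['side','top']):
    r=least_squares(lambda q:res(q,sel),[.55,-.1,.7],loss='soft_l1'); print(sel,r.x,np.degrees(r.x[2])); print(np.round(res(r.x,sel).reshape(-1,2),1).tolist())
  # order check: lane edges on slot line in side view
  q=r.x
  for nm,a in(('l1L',S1((255,235))),('l2L',S1((440,332))),('l3L',S2((240,235))),('l1Rtop',S1((380,285)))):
    P=onz('side',a,.04)[0]; d=P[:2]-q[:2];c,s=np.cos(q[2]),np.sin(q[2]); print(nm,c*d[0]+s*d[1],-s*d[0]+c*d[1])
E
python3 fit.py
```

```text
['side'] [ 0.60464324 -0.13777178  0.76797714] 44.00184865592306
[[-0.5, -0.8], [0.1, -0.4], [0.3, 1.2], [0.3, -0.0], [0.3, -0.6], [0.3, 0.6], [-0.1, 0.4], [-0.2, -0.3], [-0.0, 0.1], [-0.5, -0.4]]
['top'] [ 0.6012399  -0.13900772  0.74420927] 42.64005049620106
[[-0.0, 0.1], [-0.7, 1.1], [0.3, -0.3], [0.3, -0.7]]
['side', 'top'] [ 0.60446931 -0.13801668  0.76367828] 43.75554258275851
[[-0.5, -1.0], [-0.1, -0.4], [0.1, 1.1], [0.3, -0.1], [0.0, -0.6], [-0.2, 0.8], [-0.5, 0.6], [-0.1, -0.3], [-0.0, 0.1], [-0.6, -0.2], [-0.7, -1.7], [0.0, 0.6], [0.1, -1.8], [0.6, -1.7]]
l1L -0.002927761207117352 0.15072731839154602
l2L -0.0016797472282531964 0.05416211177863124
l3L -0.0016927310860160236 -0.07558835539211217
l1Rtop 0.0056789685589380065 0.09189459435128665
```

```bash
cat > bolts.py <<'E'
from h import *
def measure(pt,ps,tag=''):
    out={}
    t,s=pt,ps
    for n,f in(('top',t),('side',s)):
        hsv=cv2.cvtColor(f,cv2.COLOR_BGR2HSV); g=f.astype(int)
        m=((hsv[...,1]<70)&(hsv[...,2]>95)).astype(np.uint8)*255
        cv2.imwrite(f'pics/m_{n}{tag}.png',m)
        k,lab,st,ce=cv2.connectedComponentsWithStats(m)
        for nm,P in(('short',(.453,.27,.01)),('middle',(.46,.125,.01)),('long',(.455,-.283,.01))):
            u=proj(n,P)[0]; 
            d=[(np.hypot(*(ce[i]-u)),i) for i in range(1,k) if 25<st[i,4]<900]
            if not d: continue
            dd,i=min(d); 
            c=max(cv2.findContours((lab==i).astype(np.uint8),0,1)[0],key=len); r=cv2.minAreaRect(c)
            # silhouette sampled: bounding along axes
            W=onz(n,cv2.boxPoints(r),.012 if n=='side' else .015); e=[W[1]-W[0],W[2]-W[1]]; L=[np.linalg.norm(x) for x in e]; a=e[int(L[1]>L[0])]
            print(n,nm,'px',ce[i].round(1),'A',st[i,4],'c',onz(n,ce[i],.015 if n=='top' else .011)[0].round(4),'len',np.round(L,3),'ang',round(np.degrees(np.arctan2(a[1],a[0]))%180,1))
if __name__=='__main__':
    measure(cv2.imread('pics/top0.png'),cv2.imread('pics/side0.png'))
    s=cv2.imread('pics/side0.png');t=cv2.imread('pics/top0.png')
    a=[cv2.resize(x,(395,290),interpolation=cv2.INTER_CUBIC) for x in(s[185:230,225:280],s[290:335,220:275],t[215:250,200:275],t[215:250,350:395])]
    cv2.imwrite('pics/b0.png',np.vstack([np.hstack(a[:2]),np.hstack(a[2:])]))
E
python3 bolts.py
```

```text
top short px [226.3 265.2] A 93 c [0.341  0.2464 0.015 ] len [0.046 0.032] ang 90.0
top middle px [226.3 265.2] A 93 c [0.341  0.2464 0.015 ] len [0.046 0.032] ang 90.0
top long px [374.5 233.1] A 199 c [ 0.4539 -0.2782  0.015 ] len [0.03  0.092] ang 71.1
side short px [211.9 197.6] A 103 c [0.3386 0.2719 0.011 ] len [0.032 0.084] ang 94.6
side middle px [211.9 197.6] A 103 c [0.3386 0.2719 0.011 ] len [0.032 0.084] ang 94.6
side long px [243.7 313. ] A 424 c [ 0.4551 -0.2772  0.011 ] len [0.109 0.033] ang 74.9
```

View pics/b0.png

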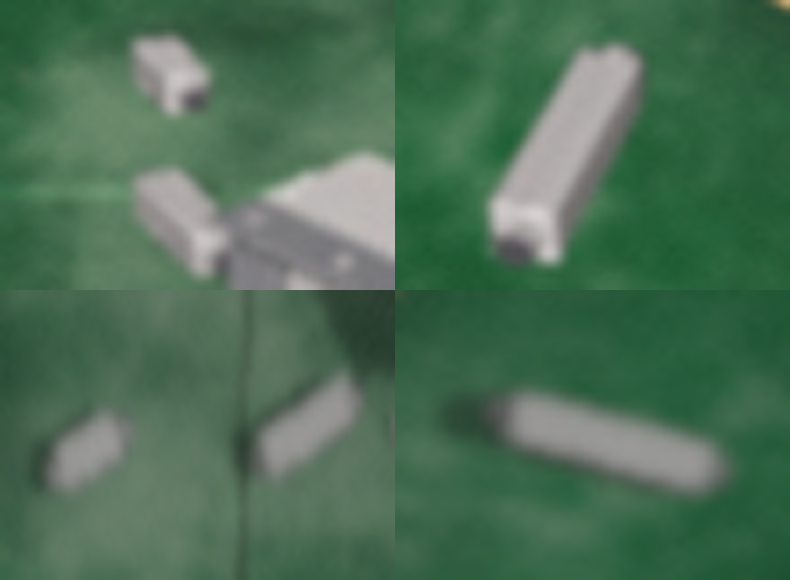

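```bash
python3 - <<'E'
from h import *
t=cv2.imread('pics/top0.png')
for nm,(u0,v0,u1,v1) in dict(short=(204,222,228,246),middle=(245,218,272,246),long=(355,220,392,246)).items():
    f=t[v0:v1,u0:u1]; a=cv2.cvtColor(f,cv2.COLOR_BGR2LAB)[...,1]
    th,m=cv2.threshold(a,0,255,cv2.THRESH_OTSU)
    big=cv2.resize(a,None,fx=8,fy=8,interpolation=cv2.INTER_CUBIC); m=(big>th).astype(np.uint8)
    # bright only
    g=cv2.resize(cv2.cvtColor(f,cv2.COLOR_BGR2GRAY),None,fx=8,fy=8,interpolation=cv2.INTER_CUBIC)
    c=max(cv2.findContours(m,0,1)[0],key=cv2.contourArea); r=cv2.minAreaRect(c)
    b=(cv2.boxPoints(r)+.5)/8-.5+[u0,v0]; M=cv2.moments(c); ce=np.array([M['m10'],M['m01']])/M['m00']; ce=(ce+.5)/8-.5+[u0,v0]
    W=onz('top',b,.016); e=[W[1]-W[0],W[2]-W[1]]; L=[np.linalg.norm(x) for x in e]; x=e[int(L[1]>L[0])]
    print(nm,th,ce.round(1),onz('top',ce,.016)[0].round(4),W.mean(0).round(4),np.round(L,4),'ang',round(np.degrees(np.arctan2(x[1],x[0]))%180,1))
s=cv2.imread('pics/side0.png')
# side: top-face edges, picks from b0 (scale 395/55=7.18,290/45=6.44)
B=lambda a,u,v:[(a[0]+.5)/7.18-.5+u,(a[1]+.5)/6.444-.5+v]
for nm,pp,u,v in(('short',[(135,40),(180,38),(210,75),(165,85)],225,185),('middle',[(135,180),(175,170),(225,228),(192,245)],225,185),('long',[(187,55),(243,55),(165,205),(97,200)],220,290)):
    P=onz('side',[B(a,u,v) for a in pp],.02); print(nm,P.mean(0).round(4), [np.linalg.norm(P[(i+1)%4]-P[i]).round(3) for i in range(4)], np.degrees(np.arctan2(*( (P[1]-P[2])[[1,0]])))%180)
E
```

```text
short 118.0 [216.2 234. ] [0.4515 0.2845 0.016 ] [0.4517 0.2846 0.016 ] [0.0664 0.0294] ang 110.7
middle 119.0 [257.7 231.1] [0.4615 0.1366 0.016 ] [0.4614 0.137  0.016 ] [0.0846 0.0287] ang 113.9
long 114.0 [373.3 233. ] [ 0.4542 -0.2736  0.016 ] [ 0.4543 -0.2733  0.016 ] [0.0293 0.1057] ang 72.8
short [0.4537 0.2796 0.02  ] [np.float64(0.02), np.float64(0.044), np.float64(0.022), np.float64(0.052)] 108.45702269761358
middle [0.4605 0.1316 0.02  ] [np.float64(0.019), np.float64(0.058), np.float64(0.02), np.float64(0.065)] 110.9945028146291
long [ 0.4557 -0.2758  0.02  ] [np.float64(0.017), np.float64(0.078), np.float64(0.02), np.float64(0.076)] 74.12527291776595
```

```bash
cat >> h.py <<'E'
def frame(jaw_deg,lean_deg=0,lean_dir=None,rotlean=None):
    # vertical tool with jaw at jaw_deg, then lean so that tip goes toward lean_dir (deg)
    j=np.radians(jaw_deg); x=np.array([np.cos(j),np.sin(j),0]); y=np.array([0,0,-1.]); M=np.c_[x,y,np.cross(x,y)]
    if lean_deg:
        d=np.radians(lean_dir); ax=np.cross([0,0,-1.],[np.cos(d),np.sin(d),0]); M=R.from_rotvec(ax*np.radians(lean_deg)).as_matrix()@M
    return M
def delta(tip,M,ext=.0726):
    """needed move so that the point ext ahead of TCP gets to tip with frame M"""
    s=state(); Rc=rot(s['tool_rot']).as_matrix()
    p=np.array(tip)-ext*M[:,1]; dp=p-s['tool_pos']; rv=R.from_matrix(M@Rc.T).as_rotvec()
    print('TCP',s['tool_pos'].round(4),'->',p.round(4),'shift units',(dp/.04).round(2),'turn units',(np.degrees(rv)/4).round(2),'t',s['time'],'w',s['gripper_width'].round(3),'F',s['contact_force'].round(1))
def jaw():
    Rc=rot(state()['tool_rot']).as_matrix(); return Rc
E
python3 - <<'E'
from h import *
Rc=jaw(); print(Rc.round(3)); print('jaw ang',np.degrees(np.arctan2(Rc[1,0],Rc[0,0])))
delta([.455,-.2745,.0],frame(73.5-90)); delta([.455,-.2745,.0],frame(73.5+90))
for uv in([372,138],[438,138],[404,142]): print(onz('top',uv,0.)[0],onz('top',uv,.2)[0])
for uv in([425,330],[425,380],[555,375],[400,185],[395,215]): print(onz('side',uv,0.)[0])
E
```

```text
[[ 0.22  -0.     0.976]
 [-0.976  0.002  0.22 ]
 [-0.002 -1.     0.   ]]
jaw ang -77.29260578456996Traceback (most recent call last):
  File "<stdin>", line 3, in <module>
  File "h.py", line 26, in delta
    print('TCP',s['tool_pos'].round(4),'->',p.round(4),'shift units',(dp/.04).round(2),'turn units',(np.degrees(rv)/4).round(2),'t',s['time'],'w',s['gripper_width'].round(3),'F',s['contact_force'].round(1))
                                                                                                                                                  ^^^^^^^^^^^^^^^^^^^^^^^^
AttributeError: 'float' object has no attribute 'round'
```

```bash
sed -i "s/s\['gripper_width'\].round(3)/round(s['gripper_width'],3)/" h.py; python3 - <<'E'
from h import *
delta([.455,-.2745,.0],frame(73.5-90)); delta([.455,-.2745,.0],frame(73.5+90))
for uv in([372,138],[438,138],[404,142]): print(onz('top',uv,0.)[0],onz('top',uv,.2)[0])
for uv in([425,330],[425,380],[555,375],[400,185],[395,215]): print(onz('side',uv,0.)[0])
E
```

```text
TCP [ 0.1374 -0.6092  0.3028] -> [ 0.455  -0.2745  0.0726] shift units [ 7.94  8.37 -5.75] turn units [-0.02 -0.02 15.2 ] t 0.1 w 0.998 F [-0.1  0.1 -0.4]
TCP [ 0.1374 -0.6092  0.3028] -> [ 0.455  -0.2745  0.0726] shift units [ 7.94  8.37 -5.75] turn units [-2.00e-02  3.00e-02 -2.98e+01] t 0.1 w 0.998 F [-0.1  0.1 -0.4]
[ 0.80944494 -0.28317387  0.        ] [ 0.74333723 -0.24494722  0.2       ]
[ 0.8081043  -0.52632476  0.        ] [ 0.74216555 -0.45745357  0.2       ]
[ 0.7934291  -0.40056428  0.        ] [ 0.72933988 -0.34754281  0.2       ]
[ 0.83059616 -0.32430789  0.        ]
[ 0.79028907 -0.45504685  0.        ]
[ 1.03459994 -0.44806318  0.        ]
[0.96283575 0.38117866 0.        ]
[0.89276912 0.17051493 0.        ]
```

>>> carry_out(
  rows=[
    [[0, 0, 1, 0.55, 0.55, -0.3, 85], [0, 0, 1, 0.55, 0.55, -0.3, 85], [0, 0, 1, 0.55, 0.55, -0.3, 85], [0, 0, 1, 0.55, 0.55, -0.3, 85], [0, 0, 1, 0.55, 0.55, -0.3, 85]],
  ],
)

```text
time: 0.6
tool_pos: [0.2481, -0.4984, 0.2428]
tool_rot: [0.621, -0.621, 0.338, -0.338]
contact_force: [1.2, 0.0, -0.5]
gripper_width: 0.995
```

>>> carry_out(
  rows=[
    [[0, 0, 1, 0.55, 0.55, -0.3, 70], [0, 0, 1, 0.55, 0.55, -0.3, 60], [0, 0, 1, 0.55, 0.55, -0.3, 60], [0, 0, 1, 0.55, 0.55, -0.3, 60], [0, 0, 1, 0.55, 0.55, -0.3, 60]],
  ],
)

```text
time: 1.1
tool_pos: [0.3581, -0.3884, 0.183]
tool_rot: [0.67, -0.67, 0.225, -0.225]
contact_force: [0.6, -0.0, 0.1]
gripper_width: 0.703
```

>>> carry_out(
  rows=[
    [[0, 0, 1, 0.5, 0.6, 0, 60], [0, 0, 1, 0.5, 0.6, 0, 60], [0, 0, 1, 0.5, 0.6, 0, 60], [0, 0, 1, 0.5, 0.6, 0, 60], [0, 0, 1, 0.4, 0.45, 0, 60]],
  ],
)

```text
time: 1.6
tool_pos: [0.4541, -0.274, 0.1834]
tool_rot: [0.7, -0.699, 0.105, -0.105]
contact_force: [-0.4, -0.9, 0.8]
gripper_width: 0.701
```

```bash
python3 - <<'E'
from h import *
delta([.455,-.2745,.004],frame(73.5-90))
cv2.imwrite('pics/t1.png',cv2.resize(grab_frame('top')[190:270,330:420],None,fx=6,fy=6));cv2.imwrite('pics/s1.png',cv2.resize(grab_frame('side')[200:360,160:340],None,fx=4,fy=4))
delta([.455,-.2745,.004],frame(73.5-90))
E
```

```text
TCP [ 0.4541 -0.274   0.1834] -> [ 0.455  -0.2745  0.0766] shift units [ 0.02 -0.01 -2.67] turn units [-0.01 -0.01  0.14] t 1.6 w 0.701 F [-0.4 -0.9  0.8]
TCP [ 0.4545 -0.2736  0.1834] -> [ 0.455  -0.2745  0.0766] shift units [ 0.01 -0.02 -2.67] turn units [-0.01 -0.    0.14] t 1.7 w 0.699 F [ 0.5 -0.5 -0.2]
```

View pics/s1.png

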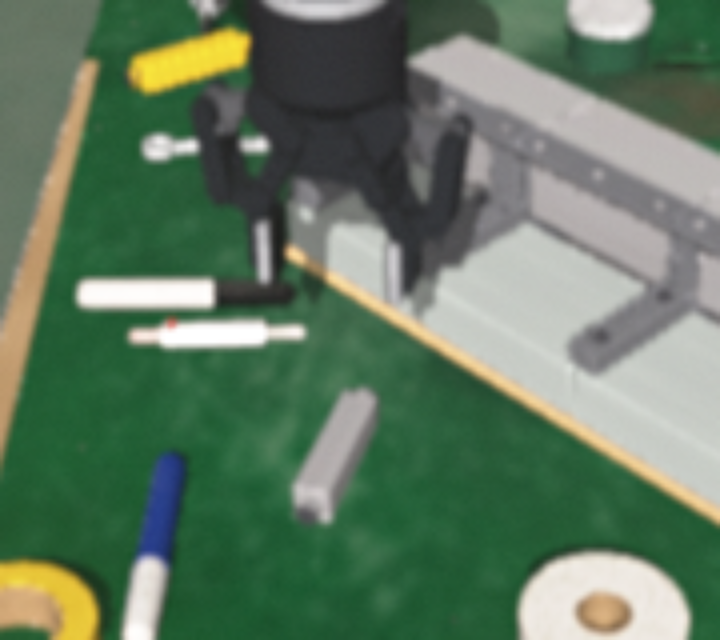

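>>> carry_out(
  rows=[
    [[0, 0, 0.15, 0, 0, -0.6, 60], [0, 0, 0, 0, 0, -0.7, 60], [0, 0, 0, 0, 0, -0.7, 60], [0, 0, 0, 0, 0, -0.65, 60], [0, 0, 0, 0, 0, 0, 10]],
  ],
)

```text
time: 2.2
tool_pos: [0.4504, -0.2742, 0.0736]
tool_rot: [0.701, -0.698, 0.106, -0.1]
contact_force: [-0.8, 0.6, -0.4]
gripper_width: 0.551
```

>>> carry_out(
  rows=[
    [[0, 0, 0, 0, 0, 0, 10], [0, 0, 0, 0, 0, 0, 10], [0, 0, 0, 0, 0, 0, 10]],
  ],
)

```text
time: 2.5
tool_pos: [0.4542, -0.2766, 0.0797]
tool_rot: [-0.699, 0.7, -0.102, 0.104]
contact_force: [-1.2, -0.4, 0.7]
gripper_width: 0.214
```

>>> carry_out(
  rows=[
    [[0, 0, 0, 0, 0, 0.3, 10], [0, 0, 1, 0, 0, 0.5, 10], [0, 0, 1, 0.18, 0.16, 0.5, 10], [0, 0, 1, 0.18, 0.16, 0.5, 10], [0, 0, 1, 0.18, 0.16, 0.2, 10]],
  ],
)

```text
time: 3.0
tool_pos: [0.4762, -0.2568, 0.1614]
tool_rot: [-0.706, 0.708, -0.002, 0.005]
contact_force: [0.4, -0.4, -3.2]
gripper_width: 0.213
```

>>> carry_out(
  rows=[
    [[0, 0, 1, 0.18, 0.17, 0, 10], [0, 0, 1, 0.18, 0.17, 0, 10], [0, 0, 1, 0.18, 0.17, 0, 10], [0, 0, 1, 0.18, 0.17, 0, 10], [0, 0, 1, 0.18, 0.17, 0, 10]],
  ],
)

```text
time: 3.5
tool_pos: [0.5112, -0.222, 0.1587]
tool_rot: [-0.697, 0.697, 0.12, -0.12]
contact_force: [-0.2, -0.0, -3.3]
gripper_width: 0.216
```

>>> carry_out(
  rows=[
    [[0, 0, 1, 0.2, 0.2, 0, 10], [0, 0, 1, 0.2, 0.2, 0, 10], [0, 0, 1, 0.2, 0.2, 0, 10], [0, 0, 1, 0.2, 0.2, 0, 10], [0, 0, 1, 0.2, 0.2, 0, 10]],
  ],
)

```text
time: 4.0
tool_pos: [0.5512, -0.182, 0.1587]
tool_rot: [-0.666, 0.666, 0.239, -0.239]
contact_force: [-0.2, -0.4, -3.0]
gripper_width: 0.212
```

```bash
python3 - <<'E'
from h import *
s=grab_frame('side');cv2.imwrite('pics/s2f.png',s)
cv2.imwrite('pics/s2.png',cv2.resize(s[190:340,220:400],None,fx=4.4,fy=4.4,interpolation=cv2.INTER_CUBIC))
delta([.5626,-.1781,.044],frame(43.76))
E
```

```text
TCP [ 0.5522 -0.1809  0.1588] -> [ 0.5626 -0.1781  0.1166] shift units [ 0.26  0.07 -1.06] turn units [-0.01  0.02  1.03] t 4.05 w 0.216 F [ 0.3  0.8 -3.2]
```

View pics/s2.png

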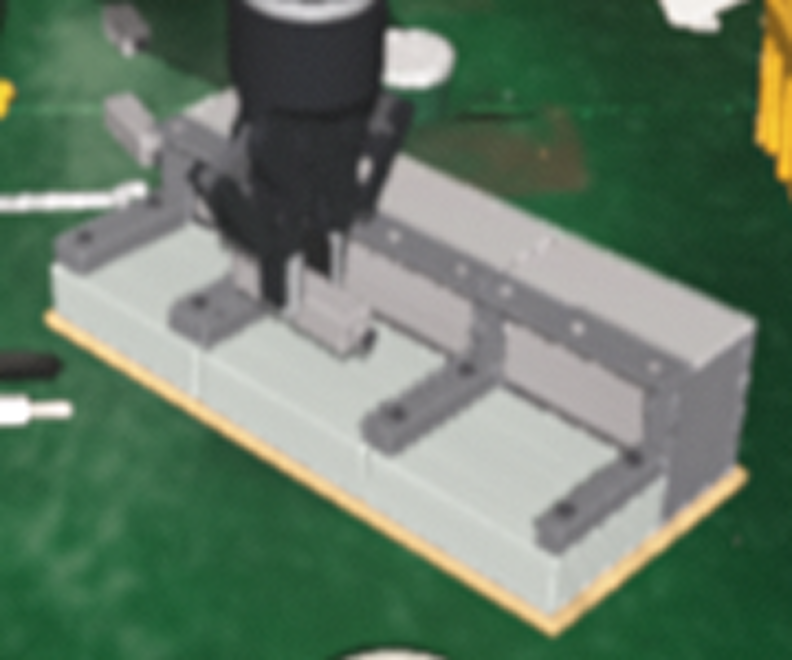

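```bash
cat > chk.py <<'E'
from h import *
import sys
def draw(name,out,half,box,sc,zoff=.0666,d=0,dx=0):
    f=cv2.imread(name); s=state(); M=rot(s['tool_rot']).as_matrix(); u=np.array([-M[1,0],M[0,0],0]); v=M[:,0]
    c=s['tool_pos']-[0,0,zoff]+u*d+v*dx
    im=cv2.resize(f[box[1]:box[3],box[0]:box[2]],None,fx=sc,fy=sc,interpolation=cv2.INTER_CUBIC)
    for l in(-half,half):
        q=[proj('side',c+u*l+v*a*.01+np.array([0,0,b*.01]))[0] for a,b in((-1,-1),(1,-1),(1,1),(-1,1))]
        q=((np.array(q)-box[:2]+.5)*sc-.5).astype(int); cv2.polylines(im,[q.reshape(-1,1,2)],True,(0,0,255),1)
    cv2.imwrite(out,im)
E
python3 - <<'E'
from chk import *
draw('pics/s2f.png','pics/s2d.png',.041,(255,235,320,290),11)
E
```

```text
(no output)
```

View pics/s2d.png

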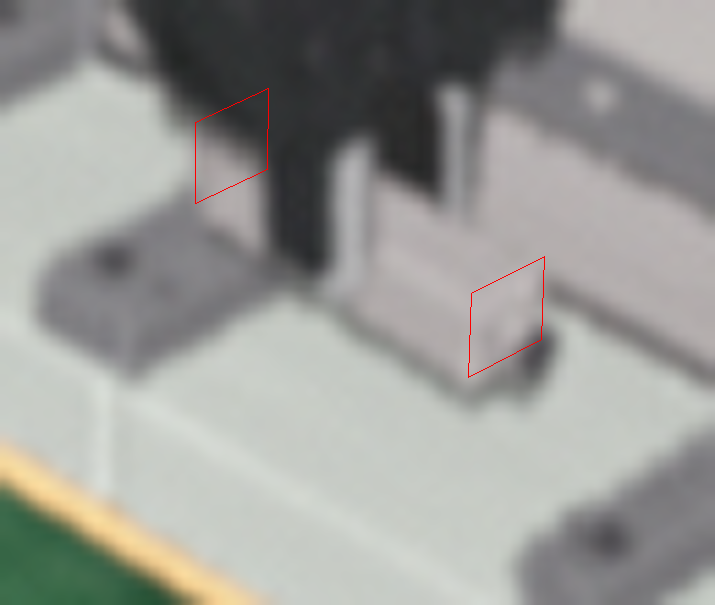

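>>> carry_out(
  rows=[
    [[0, 0, 1, 0.26, 0.07, 0, 10], [0, 0, 0, 0, 0, -0.3, 10], [0, 0, 0, 0, 0, -0.25, 10], [0, 0, 0, 0, 0, 0, 10]],
  ],
)

```text
time: 4.45
tool_pos: [0.5593, -0.1791, 0.1329]
tool_rot: [0.659, -0.656, -0.259, 0.262]
contact_force: [0.1, 0.2, -3.5]
gripper_width: 0.211
```

```bash
python3 - <<'E'
from chk import *
s=grab_frame('side');cv2.imwrite('pics/s3f.png',s)
draw('pics/s3f.png','pics/s3.png',.041,(240,220,340,300),7.5,zoff=.0697)
delta([.5626,-.1781,.048],frame(43.76))
E
```

```text
TCP [ 0.5599 -0.1794  0.1338] -> [ 0.5626 -0.1781  0.1206] shift units [ 0.07  0.03 -0.33] turn units [-0.02 -0.06  0.13] t 4.5 w 0.217 F [-0.7 -0.1 -3.3]
```

View pics/s3.png

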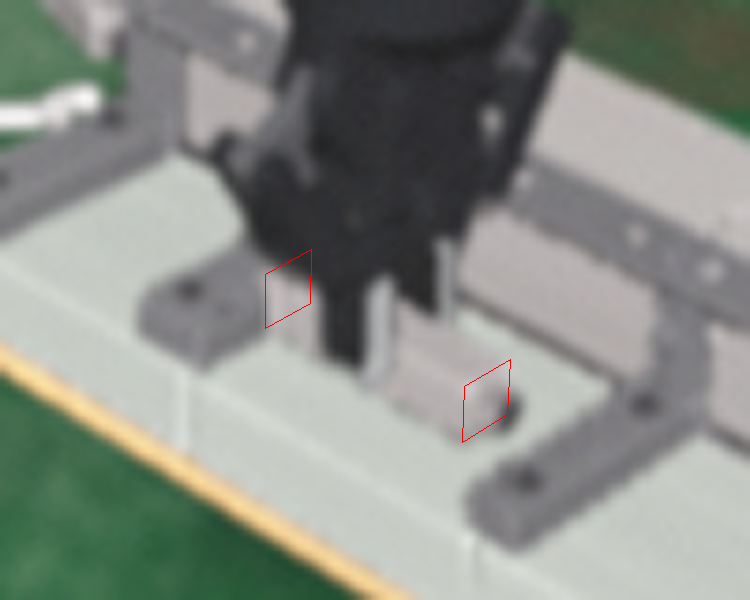

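>>> carry_out(
  rows=[
    [[0, 0, 0.13, 0.07, 0.03, -0.1, 10], [0, 0, 0, 0, 0, -0.15, 10], [0, 0, 0, 0, 0, -0.1, 10], [0, 0, 0, 0, 0, 0, 10]],
  ],
)

```text
time: 4.9
tool_pos: [0.5635, -0.1794, 0.1214]
tool_rot: [-0.656, 0.656, 0.263, -0.265]
contact_force: [-4.0, -3.8, -2.8]
gripper_width: 0.213
```

```bash
python3 - <<'E'
from chk import *
s=grab_frame('side');cv2.imwrite('pics/s4f.png',s)
draw('pics/s4f.png','pics/s4.png',.041,(240,220,340,300),7.5,zoff=.0697)
delta([.5626,-.1781,.048],frame(43.76))
E
```

```text
TCP [ 0.5635 -0.1794  0.1214] -> [ 0.5626 -0.1781  0.1206] shift units [-0.02  0.03 -0.02] turn units [ 0.02 -0.04 -0.01] t 4.95 w 0.214 F [-3.9 -3.8 -2.2]
```

View pics/s4.png

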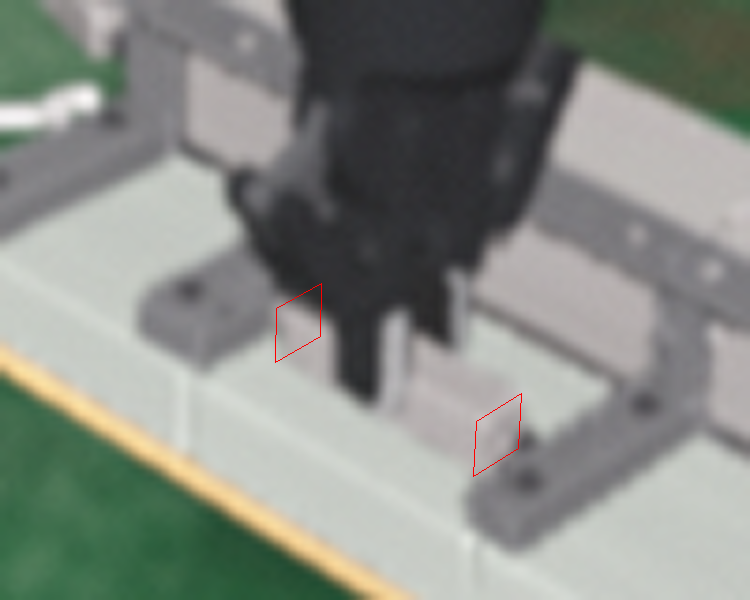

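>>> carry_out(
  rows=[
    [[0, 0, 0, -0.15, -0.13, 0, 10], [0, 0, 0, 0, 0, -0.02, 10]],
  ],
)

```text
time: 5.15
tool_pos: [0.5577, -0.1841, 0.1209]
tool_rot: [0.656, -0.656, -0.264, 0.264]
contact_force: [-0.2, -0.7, -3.1]
gripper_width: 0.216
```

>>> carry_out(
  rows=[
    [[0, 0, 0, 0, 0, -0.03, 10], [0, 0, 0, 0, 0, 0, 32], [0, 0, 0, 0, 0, 0, 32], [0, 0, 0, 0, 0, 0.25, 32], [0, 0, 0, 0, 0, 0.5, 32]],
  ],
)

```text
time: 5.65
tool_pos: [0.5578, -0.1832, 0.1496]
tool_rot: [0.657, -0.655, -0.263, 0.264]
contact_force: [-0.1, -0.4, -0.9]
gripper_width: 0.374
```

>>> carry_out(
  rows=[
    [[0, 0, -1, 0, 0, 0.5, 40], [0, 0, -1, 0, 0.2, 0.5, 60], [0, 0, -1, -0.4, 0.8, 0.4, 60], [0, 0, -1, -0.4, 1, 0.2, 60], [0, 0, -1, -0.4, 1, 0, 60]],
  ],
)

```text
time: 6.15
tool_pos: [0.5112, -0.0629, 0.2175]
tool_rot: [-0.691, 0.693, 0.147, -0.143]
contact_force: [-0.1, 1.0, 0.2]
gripper_width: 0.705
```

```bash
python3 - <<'E'
from h import *
delta([.461,.134,.007],frame(23))
s=grab_frame('side');cv2.imwrite('pics/s5f.png',s); crop(s,220,190,340,300,5.4,'pics/s5.png')
t=grab_frame('top');crop(t,190,150,350,270,4.8,'pics/t5.png')
E
```

```text
TCP [ 0.5112 -0.0629  0.2175] -> [0.461  0.134  0.0796] shift units [-1.26  4.92 -3.45] turn units [ 0.01  0.09 -0.15] t 6.15 w 0.705 F [-0.1  1.   0.2]
```

View pics/s5.png

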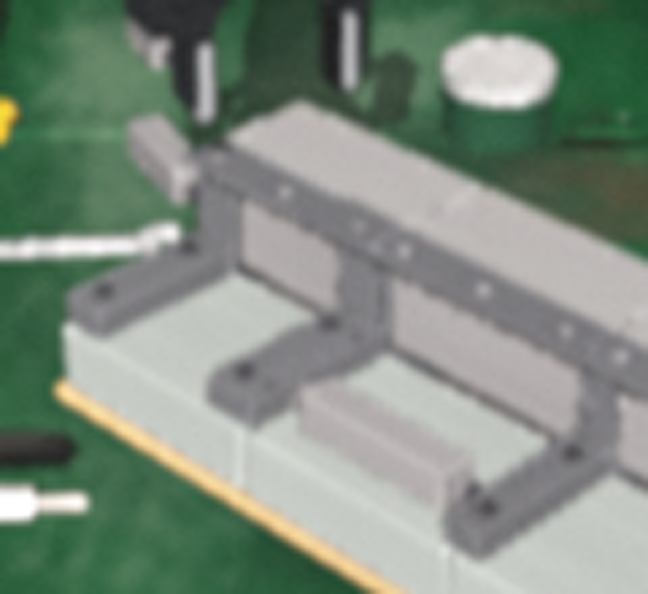

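View pics/t5.png

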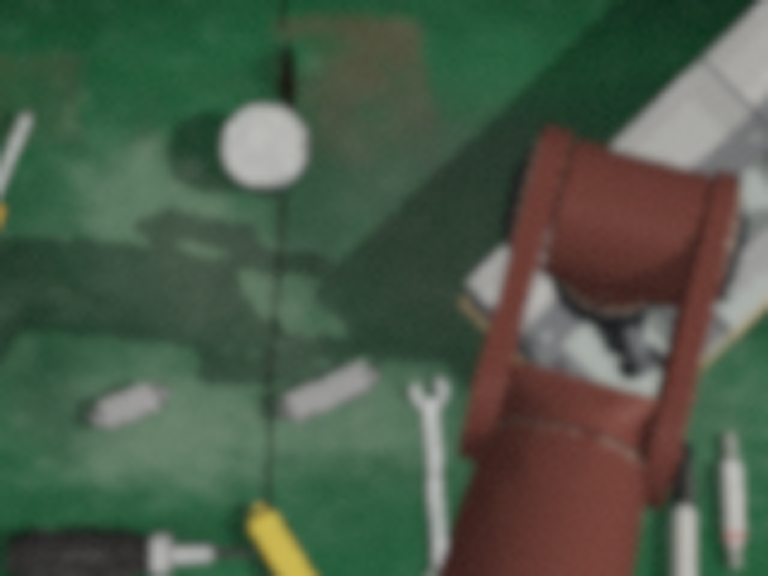

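>>> carry_out(
  rows=[
    [[0, 0, -0.15, -0.26, 1, -0.2, 60], [0, 0, 0, -0.25, 1, -0.3, 60], [0, 0, 0, -0.25, 1, -0.3, 60], [0, 0, 0, -0.25, 1, -0.4, 60], [0, 0, 0, -0.25, 0.92, -0.5, 60]],
  ],
)

```text
time: 6.75
tool_pos: [0.461, 0.1347, 0.1476]
tool_rot: [-0.693, 0.693, 0.144, -0.141]
contact_force: [1.2, -0.6, -0.1]
gripper_width: 0.701
```

```bash
python3 - <<'E'
from h import *
delta([.461,.134,.005],frame(23))
E
```

```text
TCP [0.461  0.1347 0.1476] -> [0.461  0.134  0.0776] shift units [ 0.   -0.02 -1.75] turn units [-0.01  0.07 -0.06] t 6.75 w 0.701 F [ 1.2 -0.6 -0.1]
```

>>> carry_out(
  rows=[
    [[0, 0, 0, 0, 0, -0.6, 60], [0, 0, 0, 0, -0.02, -0.7, 60], [0, 0, 0, 0, 0, -0.45, 60], [0, 0, 0, 0, 0, 0, 10], [0, 0, 0, 0, 0, 0, 10]],
  ],
)

```text
time: 7.25
tool_pos: [0.4608, 0.1322, 0.0769]
tool_rot: [-0.693, 0.693, 0.143, -0.142]
contact_force: [-0.5, 0.3, -1.1]
gripper_width: 0.372
```

>>> carry_out(
  rows=[
    [[0, 0, 0, 0, 0, 0, 10], [0, 0, 0, 0, 0, 0, 10], [0, 0, 0, 0, 0, 0.5, 10], [0, 0, 0, 0, 0, 0.8, 10], [0, 0, 1, 0, 0, 0.7, 10]],
  ],
)

```text
time: 7.75
tool_pos: [0.4595, 0.1322, 0.157]
tool_rot: [0.687, -0.687, -0.167, 0.167]
contact_force: [0.8, 0.7, -2.8]
gripper_width: 0.219
```

```bash
python3 - <<'E'
from h import *
from fit import *
q=[.6045,-.138,.7637]
for y in(118,-118): print(W(q,[[-.066,y/1000,.04]]))
P=W(q,[[-.066,-.118,.04]])[0]
delta([P[0],P[1],.048],frame(43.76))
E
```

```text
[[ 0.47522075 -0.09841623  0.04      ]]
[[ 0.63843802 -0.26887479  0.04      ]]
TCP [0.4595 0.1322 0.157 ] -> [ 0.6384 -0.2689  0.1206] shift units [  4.47 -10.03  -0.91] turn units [ 0.   -0.    4.11] t 7.75 w 0.219 F [ 0.8  0.7 -2.8]
```

>>> carry_out(
  rows=[
    [[0, 0, 1, 0, -0.4, 0.9, 10], [0, 0, 1, 0.1, -0.9, 0.8, 10], [0, 0, 1, 0.3, -1, 0.1, 10], [0, 0, 1, 0.5, -1, 0, 10], [0, 0, 0.1, 0.5, -1, 0, 10]],
  ],
)

```text
time: 8.25
tool_pos: [0.5162, -0.0413, 0.2289]
tool_rot: [-0.656, 0.657, 0.264, -0.263]
contact_force: [0.5, 0.3, -4.3]
gripper_width: 0.217
```

>>> carry_out(
  rows=[
    [[0, 0, 0, 0.5, -1, 0, 10], [0, 0, 0, 0.5, -1, 0, 10], [0, 0, 0, 0.5, -1, 0, 10], [0, 0, 0, 0.6, -1, 0, 10], [0, 0, 0, 0.6, -0.9, 0, 10]],
  ],
)

```text
time: 8.75
tool_pos: [0.6242, -0.2378, 0.2278]
tool_rot: [0.657, -0.657, -0.262, 0.263]
contact_force: [0.6, -0.6, -2.3]
gripper_width: 0.212
```

```bash
python3 - <<'E'
from h import *
delta([.6384,-.2689,.060],frame(43.76))
E
```

```text
TCP [ 0.6242 -0.2378  0.2278] -> [ 0.6384 -0.2689  0.1326] shift units [ 0.36 -0.78 -2.38] turn units [-0.   -0.    0.05] t 8.75 w 0.212 F [ 0.6 -0.6 -2.3]
```

>>> carry_out(
  rows=[
    [[0, 0, 0.05, 0.36, -0.78, 0, 10], [0, 0, 0, 0, 0, -0.7, 10], [0, 0, 0, 0, 0, -0.8, 10], [0, 0, 0, 0, 0, -0.8, 10], [0, 0, 0, 0, 0, 0, 10]],
  ],
)

```text
time: 9.25
tool_pos: [0.6353, -0.2654, 0.1302]
tool_rot: [0.659, -0.653, -0.261, 0.266]
contact_force: [-0.3, 1.0, -3.5]
gripper_width: 0.217
```

```bash
python3 - <<'E'
from chk import *
s=grab_frame('side');cv2.imwrite('pics/s6f.png',s)
draw('pics/s6f.png','pics/s6.png',.031,(290,240,390,320),7.5,zoff=.0697)
delta([.6384,-.2689,.048],frame(43.76))
E
```

```text
TCP [ 0.6367 -0.2661  0.1332] -> [ 0.6384 -0.2689  0.1206] shift units [ 0.04 -0.07 -0.32] turn units [-0.04 -0.07 -0.01] t 9.3 w 0.216 F [ 0.2  0.  -2.1]
```

View pics/s6.png

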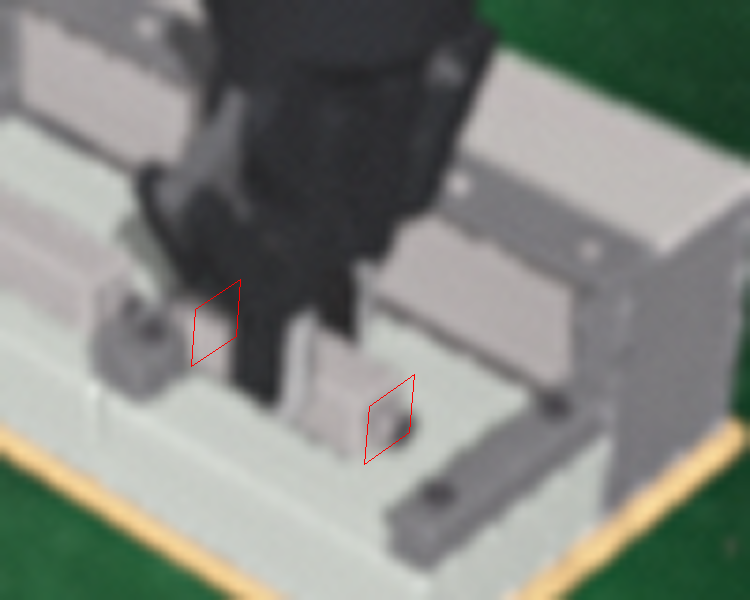

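>>> carry_out(
  rows=[
    [[0, 0, 0, 0.11, -0.14, 0, 10], [0, 0, 0, 0, 0, 0, 10]],
  ],
)

```text
time: 9.5
tool_pos: [0.6444, -0.2738, 0.1391]
tool_rot: [-0.655, 0.658, 0.265, -0.263]
contact_force: [0.9, 0.3, -2.7]
gripper_width: 0.216
```

```bash
python3 - <<'E'
from chk import *
from fit import W
s=grab_frame('side');cv2.imwrite('pics/s7f.png',s)
draw('pics/s7f.png','pics/s7.png',.031,(290,240,390,320),7.5,zoff=.0697,d=.004)
im=cv2.imread('pics/s7.png'); q=[.6045,-.138,.7637]
for y in(-.074,-.162):
    a=((proj('side',W(q,[[-.088,y,.056],[-.002,y,.056]]))-[290,240]+.5)*7.5).astype(int); cv2.line(im,tuple(map(int,a[0])),tuple(map(int,a[1])),(255,0,0),1)
    a=((proj('side',W(q,[[-.088,y,.04],[-.002,y,.04]]))-[290,240]+.5)*7.5).astype(int); cv2.line(im,tuple(map(int,a[0])),tuple(map(int,a[1])),(255,255,0),1)
cv2.imwrite('pics/s7.png',im)
delta([.6384+.0028,-.2689-.0029,.048],frame(43.76))
E
```

```text
TCP [ 0.6441 -0.2735  0.1388] -> [ 0.6412 -0.2718  0.1206] shift units [-0.07  0.04 -0.46] turn units [ 0.03  0.06 -0.01] t 9.55 w 0.212 F [ 0.5 -0.5 -2.5]
```

View pics/s7.png

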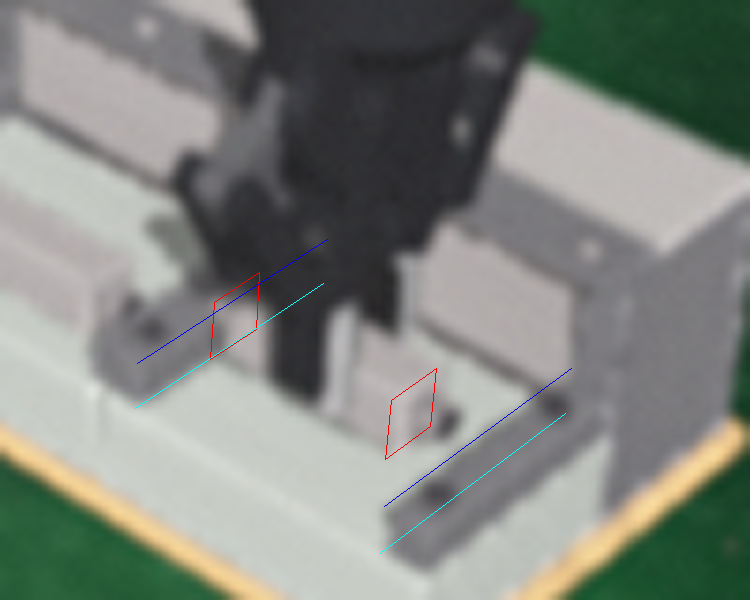

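>>> carry_out(
  rows=[
    [[0, 0, 0, -0.14, 0.11, -0.2, 10], [0, 0, 0, 0, 0, 0, 10], [0, 0, 0, 0, 0, 0, 10]],
  ],
)

```text
time: 9.85
tool_pos: [0.6368, -0.2676, 0.1286]
tool_rot: [0.656, -0.656, -0.264, 0.264]
contact_force: [-1.8, 2.0, 2.1]
gripper_width: 0.213
```

```bash
cat >> chk.py <<'E'
def look(tag,half,box,d=0,ys=()):
    from fit import W
    st=state(); s=grab_frame('side'); cv2.imwrite(f'pics/{tag}f.png',s); st2=state()
    global state_
    draw(f'pics/{tag}f.png',f'pics/{tag}.png',half,box,7.5,zoff=.0697,d=d)
    im=cv2.imread(f'pics/{tag}.png'); q=[.6045,-.138,.7637]
    for y in ys:
        for z,col in((.056,(255,0,0)),(.04,(255,255,0))):
            a=((proj('side',W(q,[[-.088,y,z],[-.002,y,z]]))-box[:2]+.5)*7.5).astype(int); cv2.line(im,tuple(map(int,a[0])),tuple(map(int,a[1])),col,1)
    cv2.imwrite(f'pics/{tag}.png',im); print(st['tool_pos'].round(4),st2['tool_pos'].round(4))
E
python3 - <<'E'
from chk import *
look('s8',.031,(290,240,390,320),0,(-.074,-.162))
delta([.6384,-.2689,.048],frame(43.76))
E
```

```text
[ 0.6368 -0.2676  0.1286] [ 0.637  -0.2678  0.1286]
TCP [ 0.637  -0.2678  0.1286] -> [ 0.6384 -0.2689  0.1206] shift units [ 0.03 -0.03 -0.2 ] turn units [-0.    0.   -0.02] t 9.9 w 0.214 F [-2.5  1.1  1.2]
```

View pics/s8.png

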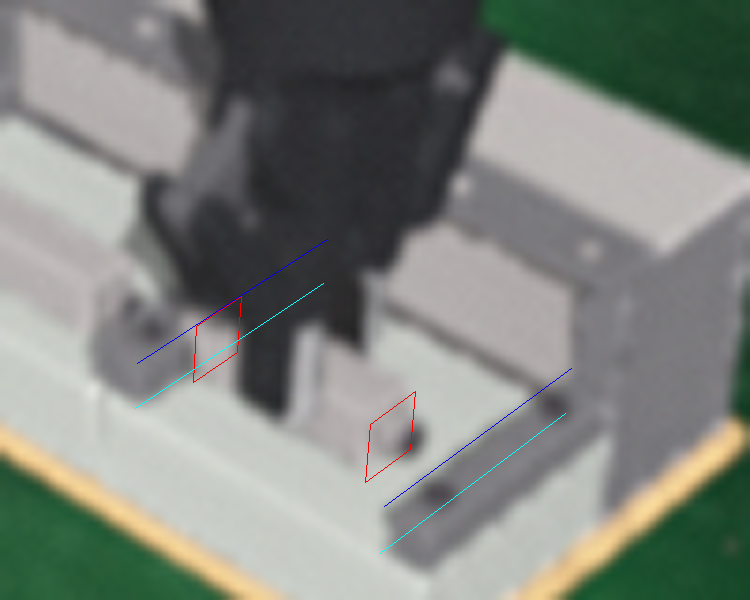

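>>> carry_out(
  rows=[
    [[0, 0, 0, 0.08, -0.08, 0.25, 10], [0, 0, 0, 0, 0, 0, 10], [0, 0, 0, 0, 0, 0, 10], [0, 0, 0, 0, 0, 0, 10]],
  ],
)

```text
time: 10.3
tool_pos: [0.6402, -0.2713, 0.1375]
tool_rot: [0.656, -0.656, -0.264, 0.264]
contact_force: [0.6, -0.4, -2.7]
gripper_width: 0.217
```

```bash

python3 - <<'E'
from chk import *
look('s9',.031,(290,240,390,320),0,(-.074,-.162))
delta([.6384,-.2689,.048],frame(43.76))
E
```

```text
[ 0.6402 -0.2713  0.1375] [ 0.6401 -0.2712  0.1373]
TCP [ 0.6401 -0.2712  0.1373] -> [ 0.6384 -0.2689  0.1206] shift units [-0.04  0.06 -0.42] turn units [-0.   -0.01 -0.02] t 10.35 w 0.219 F [-0.2  0.6 -2.9]
```

View pics/s9.png

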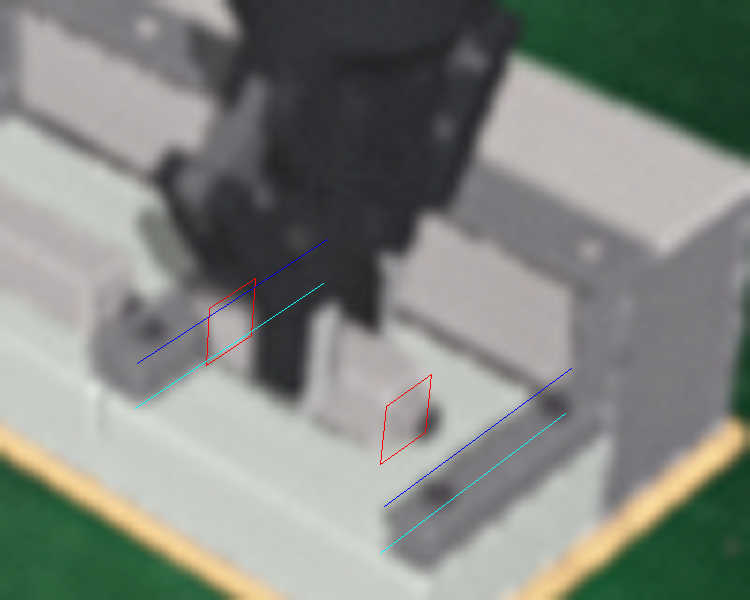

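```bash

python3 - <<'E'
from chk import *
from fit import W
f=cv2.imread('pics/side0.png'); q=[.6045,-.138,.7637]
for nm,box,ys in(('g3',(315,265,385,320),(-.074,-.162)),('g1',(230,210,300,265),(.152,.084))):
    sc=11; im=cv2.resize(f[box[1]:box[3],box[0]:box[2]],None,fx=sc,fy=sc,interpolation=cv2.INTER_CUBIC)
    for y in ys:
        for z,col in((.056,(255,0,0)),(.04,(255,255,0))):
            a=((proj('side',W(q,[[-.088,y,z],[-.002,y,z]]))-box[:2]+.5)*sc).astype(int); cv2.line(im,tuple(map(int,a[0])),tuple(map(int,a[1])),col,1)
    cv2.imwrite(f'pics/{nm}.png',im)
E
```

```text
(no output)
```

View pics/g3.png

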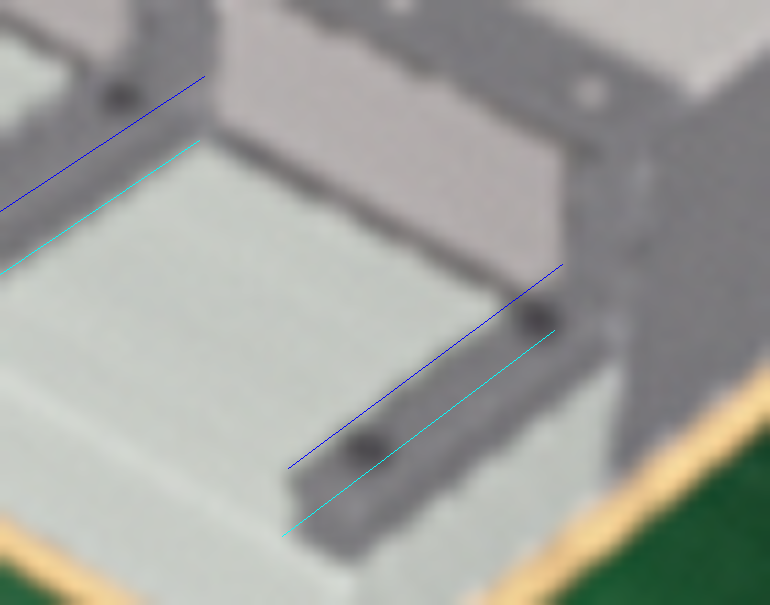

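View pics/g1.png

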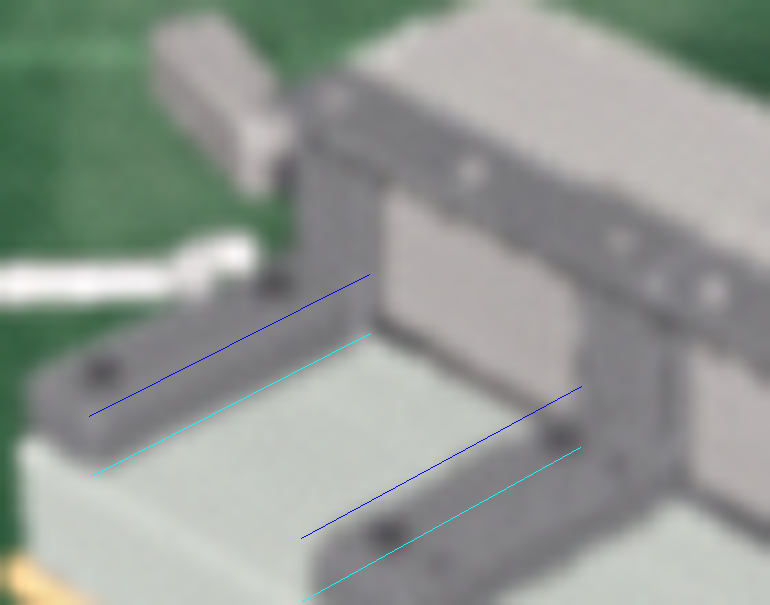

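>>> carry_out(
  rows=[
    [[0, 0, 0, 0.01, 0, -0.15, 10], [0, 0, 0, 0, 0, -0.15, 10], [0, 0, 0, 0, 0, -0.14, 10], [0, 0, 0, 0, 0, 0, 10]],
  ],
)

```text
time: 10.75
tool_pos: [0.6403, -0.271, 0.119]
tool_rot: [0.656, -0.656, -0.264, 0.264]
contact_force: [-0.6, 0.0, -2.3]
gripper_width: 0.218
```

```bash

python3 - <<'E'
from chk import *
look('s10',.031,(290,240,390,320),0,(-.075,-.163))
delta([.6401,-.2707,.045],frame(43.76))
E
```

```text
[ 0.6403 -0.271   0.119 ] [ 0.6404 -0.2711  0.1194]
TCP [ 0.6404 -0.2711  0.1194] -> [ 0.6401 -0.2707  0.1176] shift units [-0.01  0.01 -0.05] turn units [-0.01 -0.02 -0.02] t 10.8 w 0.214 F [-0.9  0.5 -1.6]
```

View pics/s10.png

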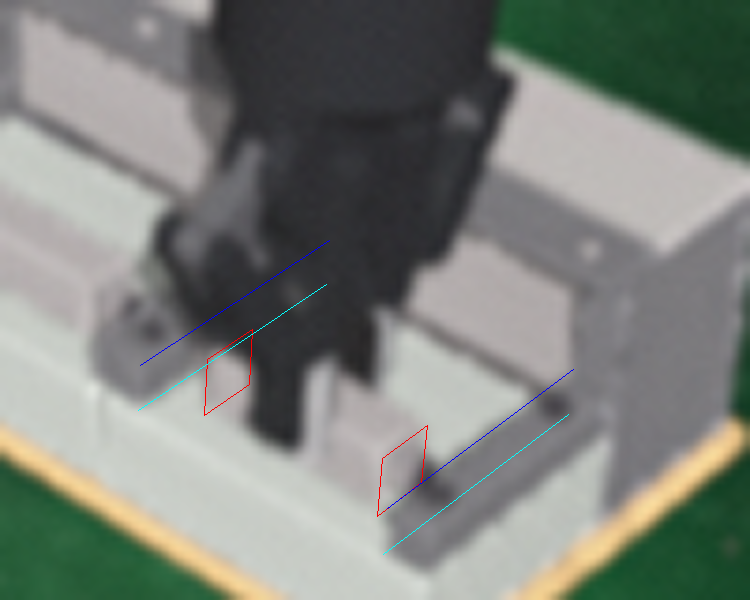

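>>> carry_out(
  rows=[
    [[0, 0, 0, 0, 0, -0.04, 10], [0, 0, 0, 0, 0, 0, 32], [0, 0, 0, 0, 0, 0, 32], [0, 0, 0, 0, 0, 0.25, 32], [0, 0, 0, 0, 0, 0.6, 32]],
  ],
)

```text
time: 11.3
tool_pos: [0.6395, -0.2707, 0.1513]
tool_rot: [0.657, -0.655, -0.263, 0.265]
contact_force: [-0.3, -0.1, -0.8]
gripper_width: 0.375
```

>>> carry_out(
  rows=[
    [[0, 0, 0, 0, 0, 0.8, 40], [0, 0, -1, 0, 0.2, 0.8, 60], [0, 0, -1, -0.5, 1, 0.2, 60], [0, 0, -1, -0.5, 1, 0, 60], [0, 0, -1, -0.5, 1, 0, 60]],
  ],
)

```text
time: 11.8
tool_pos: [0.5806, -0.1424, 0.2271]
tool_rot: [-0.686, 0.687, 0.17, -0.168]
contact_force: [0.7, 0.2, -0.2]
gripper_width: 0.707
```

>>> carry_out(
  rows=[
    [[0, 0, -1, -0.4, 1, 0, 60], [0, 0, -1, -0.4, 1, 0, 60], [0, 0, 0, -0.4, 1, 0, 60], [0, 0, 0, -0.4, 1, 0, 60], [0, 0, 0, -0.4, 1, 0, 60]],
  ],
)

```text
time: 12.3
tool_pos: [0.5002, 0.0581, 0.2264]
tool_rot: [-0.696, 0.697, 0.123, -0.121]
contact_force: [0.3, 0.2, -0.3]
gripper_width: 0.703
```

```bash
python3 - <<'E'
from h import *
delta([.4525,.282,.005],frame(20))
s=grab_frame('side'); crop(s,220,170,390,320,4,'pics/s11.png')
E
```

```text
TCP [0.5002 0.0581 0.2264] -> [0.4525 0.282  0.0776] shift units [-1.19  5.6  -3.72] turn units [-0.    0.04  0.05] t 12.3 w 0.703 F [ 0.3  0.2 -0.3]
```

View pics/s11.png

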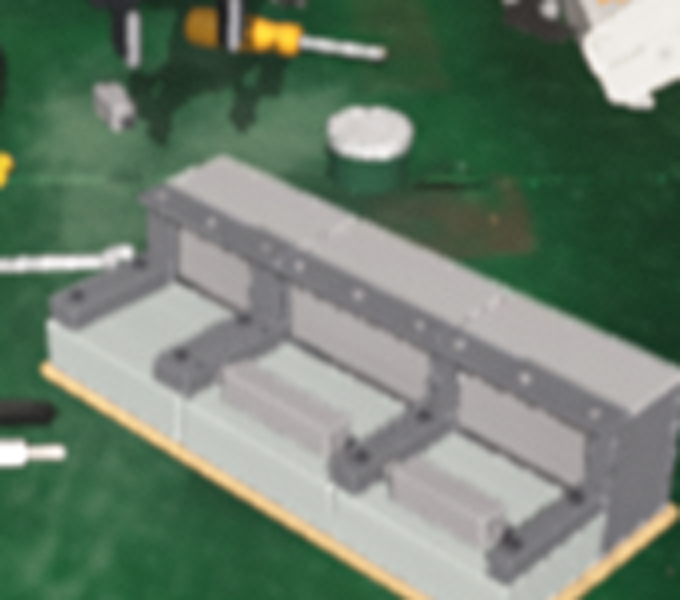

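>>> carry_out(
  rows=[
    [[0, 0, 0, -0.24, 1, -0.1, 60], [0, 0, 0, -0.24, 1, -0.2, 60], [0, 0, 0, -0.24, 1, -0.3, 60], [0, 0, 0, -0.24, 1, -0.4, 60], [0, 0, 0, -0.23, 1, -0.5, 60]],
  ],
)

```text
time: 12.85
tool_pos: [0.4537, 0.2586, 0.1666]
tool_rot: [0.697, -0.696, -0.123, 0.12]
contact_force: [0.5, -0.2, 0.3]
gripper_width: 0.704
```

>>> carry_out(
  rows=[
    [[0, 0, 0, 0, 0.6, -0.2, 60], [0, 0, 0, 0, 0, -0.7, 60], [0, 0, 0, 0, 0, -0.7, 60], [0, 0, 0, 0, 0, -0.4, 60], [0, 0, 0, 0, 0, 0, 60]],
  ],
)

```text
time: 13.35
tool_pos: [0.4519, 0.2801, 0.0829]
tool_rot: [-0.696, 0.697, 0.12, -0.123]
contact_force: [-1.0, -0.3, -0.3]
gripper_width: 0.703
```

```bash
python3 - <<'E'
from h import *
s=grab_frame('side'); crop(s,220,160,310,235,7,'pics/s12.png')
delta([.4525,.282,.005],frame(20))
E
```

```text
TCP [0.4529 0.2806 0.0846] -> [0.4525 0.282  0.0776] shift units [-0.01  0.04 -0.18] turn units [ 0.01 -0.02  0.04] t 13.4 w 0.698 F [ 0.6 -1.  -0. ]
```

View pics/s12.png

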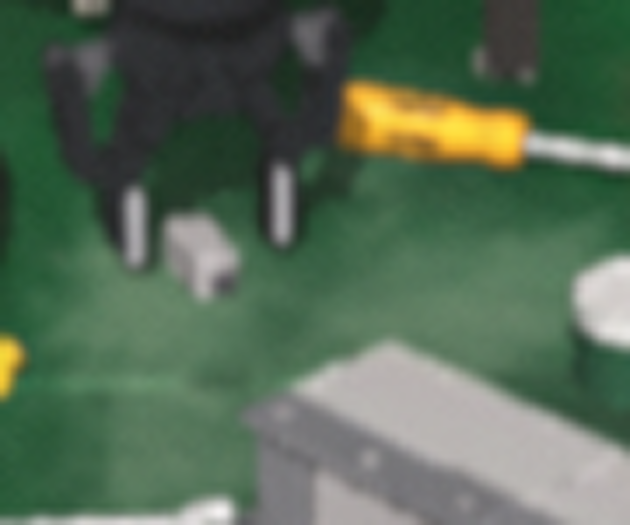

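>>> carry_out(
  rows=[
    [[0, 0, 0, 0, 0.02, -0.17, 60], [0, 0, 0, 0, 0, 0, 10], [0, 0, 0, 0, 0, 0, 10], [0, 0, 0, 0, 0, 0, 10], [0, 0, 0, 0, 0, 0, 10]],
  ],
)

```text
time: 13.9
tool_pos: [0.4538, 0.2818, 0.079]
tool_rot: [0.697, -0.696, -0.122, 0.121]
contact_force: [-0.9, -1.0, 3.7]
gripper_width: 0.218
```

>>> carry_out(
  rows=[
    [[0, 0, 0, 0, 0, 0.4, 10], [0, 0, 0, 0, 0, 0.8, 10], [0, 0, 1, 0, -0.2, 0.8, 10], [0, 0, 1, 0, -0.8, 0.8, 10], [0, 0, 1, 0, -1, 0.4, 10]],
  ],
)

```text
time: 14.4
tool_pos: [0.454, 0.2018, 0.2091]
tool_rot: [0.679, -0.679, -0.197, 0.194]
contact_force: [1.0, -0.7, -1.8]
gripper_width: 0.215
```

>>> carry_out(
  rows=[
    [[0, 0, 1, 0, -1, 0, 10], [0, 0, 1, 0, -1, 0, 10], [0, 0, 1, 0, -1, 0, 10], [0, 0, 0, 0.1, -1, 0, 10], [0, 0, 0, 0.1, -1, 0, 10]],
  ],
)

```text
time: 14.9
tool_pos: [0.4605, 0.0, 0.2056]
tool_rot: [0.656, -0.656, -0.264, 0.264]
contact_force: [-0.1, -0.4, -1.7]
gripper_width: 0.213
```

```bash
python3 - <<'E'
from h import *
delta([.476,-.099,.065],frame(43.76))
E
```

```text
TCP [0.4605 0.     0.2056] -> [ 0.476  -0.099   0.1376] shift units [ 0.39 -2.48 -1.7 ] turn units [-0.   -0.   -0.02] t 14.9 w 0.213 F [-0.1 -0.4 -1.7]
```

>>> carry_out(
  rows=[
    [[0, 0, 0, 0.2, -1, 0, 10], [0, 0, 0, 0.19, -1, -0.2, 10], [0, 0, 0, 0, -0.48, -0.7, 10], [0, 0, 0, 0, 0, -0.7, 10], [0, 0, 0, 0, 0, -0.1, 10]],
  ],
)

```text
time: 15.4
tool_pos: [0.4738, -0.0974, 0.1337]
tool_rot: [0.658, -0.654, -0.261, 0.266]
contact_force: [-0.7, 1.2, -2.6]
gripper_width: 0.214
```

>>> carry_out(
  rows=[
    [[0, 0, 0, 0, 0, 0, 10], [0, 0, 0, 0, 0, 0, 10], [0, 0, 0, 0, 0, 0, 10]],
  ],
)

```text
time: 15.7
tool_pos: [0.4777, -0.0975, 0.1397]
tool_rot: [-0.655, 0.657, 0.265, -0.263]
contact_force: [0.2, 0.2, -2.0]
gripper_width: 0.215
```

```bash

python3 - <<'E'
from chk import *
look('s13',.021,(225,200,315,275),0,(.151,.083))
delta([.476,-.099,.047],frame(43.76))
E
```

```text
[ 0.4777 -0.0975  0.1397] [ 0.4777 -0.0976  0.1396]
TCP [ 0.4777 -0.0976  0.1396] -> [ 0.476  -0.099   0.1196] shift units [-0.04 -0.04 -0.5 ] turn units [ 0.02  0.04 -0.03] t 15.75 w 0.218 F [ 0.2 -0.6 -1.6]
```

View pics/s13.png

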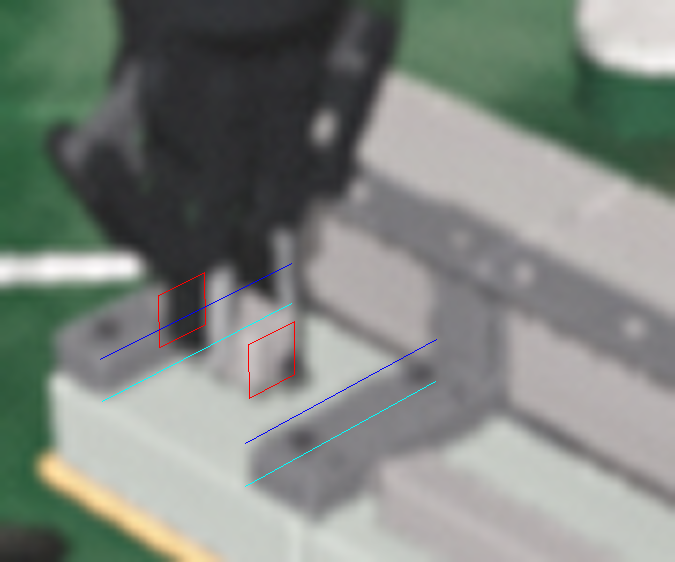

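>>> carry_out(
  rows=[
    [[0, 0, 0, -0.04, -0.03, -0.15, 10], [0, 0, 0, 0, 0, -0.15, 10], [0, 0, 0, 0, 0, -0.15, 10], [0, 0, 0, 0, 0, 0, 10], [0, 0, 0, 0, 0, 0, 10]],
  ],
)

```text
time: 16.25
tool_pos: [0.4748, -0.0988, 0.1194]
tool_rot: [0.656, -0.656, -0.264, 0.264]
contact_force: [-0.0, 0.3, -2.2]
gripper_width: 0.216
```

```bash

python3 - <<'E'
from chk import *
look('s14',.021,(225,200,315,275),0,(.151,.083))
delta([.476,-.099,.047],frame(43.76))
E
```

```text
[ 0.4748 -0.0988  0.1194] [ 0.4748 -0.0988  0.1195]
TCP [ 0.4748 -0.0988  0.1195] -> [ 0.476  -0.099   0.1196] shift units [ 0.03 -0.    0.  ] turn units [-0.   -0.01 -0.02] t 16.3 w 0.215 F [ 0.2  0.3 -1.1]
```

View pics/s14.png

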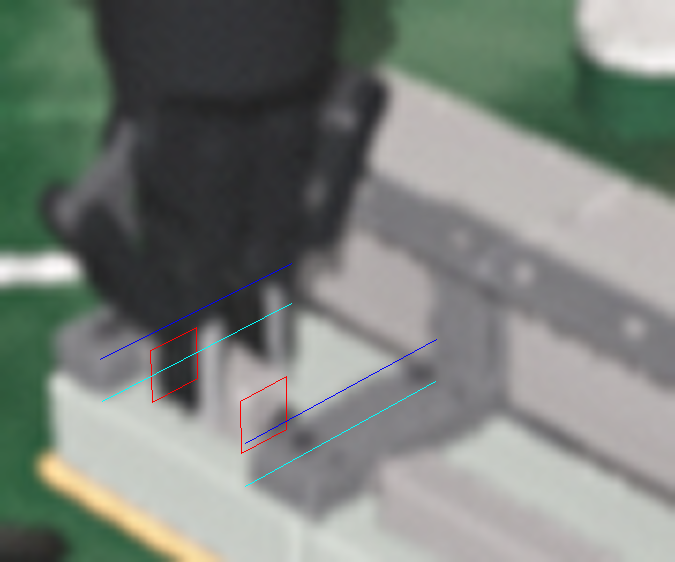

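>>> carry_out(
  rows=[
    [[0, 0, 0, 0, 0, -0.01, 10], [0, 0, 0, 0, 0, 0, 32], [0, 0, 0, 0, 0, 0, 32], [0, 0, 0, 0, 0, 0.25, 32], [0, 0, 0, 0, 0, 0.6, 32]],
  ],
)

```text
time: 16.8
tool_pos: [0.4738, -0.0984, 0.1524]
tool_rot: [0.657, -0.655, -0.263, 0.265]
contact_force: [0.4, 0.9, -0.1]
gripper_width: 0.377
```

>>> carry_out(
  rows=[
    [[0, 0, 0, 0, 0, 0.8, 30], [0, 0, 0, -0.2, -0.2, 0.8, 24], [0, 0, 0, -0.2, -0.2, 0.8, 24]],
  ],
)

```text
time: 17.1
tool_pos: [0.459, -0.1149, 0.2519]
tool_rot: [-0.656, 0.656, 0.264, -0.264]
contact_force: [0.6, -1.0, 0.4]
gripper_width: 0.28
```

```bash

python3 - <<'E'
from h import *
from fit import W
q=[.6045,-.138,.7637]
s=grab_frame('side'); crop(s,220,170,390,320,4,'pics/s15.png')
P=W(q,[[-.105,.117,.12]])[0]; print(P)
M=frame(-46.24,38,43.76); print(M.round(3)); delta(P,M); print(state()['joint_pos'])
E
```

```text
[ 0.44774335 -0.12611086  0.12      ]
[[ 0.692  0.445  0.569]
 [-0.722  0.426  0.545]
 [-0.    -0.788  0.616]]
TCP [ 0.4606 -0.1168  0.2583] -> [ 0.4155 -0.157   0.1772] shift units [-1.13 -1.01 -2.03] turn units [ 10.68  -0.18 -21.56] t 17.15 w 0.283 F [ 2.5 -1.4  3.4]
[-4.04577739e-01 -2.92938676e-01  2.00564596e+00 -1.15727217e-03
  1.41788574e+00 -1.16907008e+00]
```

View pics/s15.png

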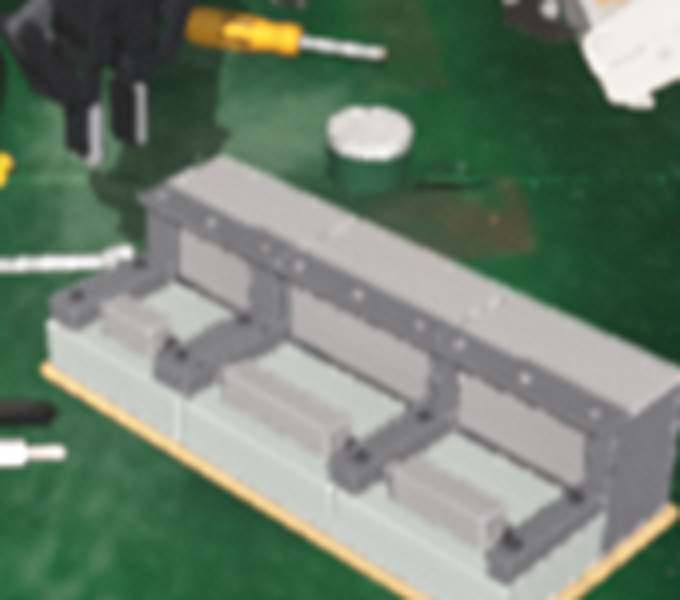

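>>> carry_out(
  rows=[
    [[0.7, -0.72, 0, -0.1, -0.1, 0, 24], [0.7, -0.72, 0, -0.2, -0.2, 0, 24], [0.7, -0.72, 0, -0.2, -0.2, 0, 24], [0.7, -0.72, 0, -0.2, -0.2, 0, 24], [0.7, -0.72, 0, -0.2, -0.2, 0, 24]],
  ],
)

```text
time: 17.65
tool_pos: [0.4229, -0.1512, 0.2507]
tool_rot: [0.692, -0.599, -0.375, 0.145]
contact_force: [-0.1, -0.7, 0.6]
gripper_width: 0.281
```

```bash

python3 - <<'E'
from h import *
P=[ 0.448,-0.126,.14]
M=frame(-46.24,38,43.76); delta(P,M); print(state()['joint_pos'].round(3), jaw()[:,1].round(3))
E
```

```text
TCP [ 0.4229 -0.1512  0.2507] -> [ 0.4157 -0.1569  0.1972] shift units [-0.18 -0.14 -1.34] turn units [ 10.34   5.1  -19.75] t 17.65 w 0.281 F [-0.1 -0.7  0.6]
[-0.673 -0.421  2.136  0.356  1.39  -1.497] [ 0.25   0.24  -0.938]
```

>>> carry_out(
  rows=[
    [[0.52, 0.25, -0.98, 0, 0, 0, 24], [0.52, 0.25, -0.98, 0, 0, 0, 24], [0.52, 0.25, -0.98, 0, 0, 0, 24], [0.52, 0.25, -0.98, 0, 0, 0, 24], [0.52, 0.25, -0.98, 0, 0, 0, 24]],
  ],
)

```text
time: 18.15
tool_pos: [0.4232, -0.151, 0.2504]
tool_rot: [0.774, -0.582, -0.247, 0.016]
contact_force: [-0.7, 0.4, -0.7]
gripper_width: 0.282
```

>>> carry_out(
  rows=[
    [[0.52, 0.25, -0.98, 0, 0, 0, 24], [0.52, 0.25, -0.98, 0, 0, 0, 24], [0.52, 0.25, -0.98, 0, 0, 0, 24], [0.52, 0.25, -0.98, 0, 0, 0, 24], [0.52, 0.25, -0.98, 0, 0, 0, 24]],
  ],
)

```text
time: 18.65
tool_pos: [0.4232, -0.151, 0.2504]
tool_rot: [0.825, -0.542, -0.111, -0.113]
contact_force: [-0.9, 0.4, -1.0]
gripper_width: 0.285
```

```bash

python3 - <<'E'
from h import *
P=[ 0.448,-0.126,.14]
M=frame(-46.24,38,43.76); delta(P,M); print(state()['joint_pos'].round(3), jaw()[:,1].round(3))
E
```

```text
TCP [ 0.4232 -0.151   0.2504] -> [ 0.4157 -0.1569  0.1972] shift units [-0.19 -0.15 -1.33] turn units [ 5.13  2.6  -9.9 ] t 18.65 w 0.285 F [-0.9  0.4 -1. ]
[-0.745 -0.391  2.139  0.518  1.453 -0.822] [ 0.307  0.386 -0.87 ]
```

>>> carry_out(
  rows=[
    [[0.51, 0.26, -0.99, 0, 0, 0, 24], [0.51, 0.26, -0.99, 0, 0, 0, 24], [0.51, 0.26, -0.99, 0, 0, 0, 24], [0.51, 0.26, -0.99, 0, 0, 0, 24], [0.51, 0.26, -0.99, 0, 0, 0, 24]],
  ],
)

```text
time: 19.15
tool_pos: [0.4232, -0.151, 0.2503]
tool_rot: [0.842, -0.483, 0.031, -0.237]
contact_force: [0.4, 0.3, 0.2]
gripper_width: 0.283
```

>>> carry_out(
  rows=[
    [[0.51, 0.26, -0.99, 0, 0, 0, 24], [0.51, 0.26, -0.99, 0, 0, -0.2, 24], [0.51, 0.26, -0.99, -0.1, 0, -0.4, 24], [0.51, 0.26, -0.99, -0.1, -0.1, -0.4, 24], [0.51, 0.26, -0.99, 0, 0, -0.3, 24]],
  ],
)

```text
time: 19.65
tool_pos: [0.4148, -0.1551, 0.1974]
tool_rot: [0.826, -0.404, 0.172, -0.353]
contact_force: [-0.2, 0.7, 0.7]
gripper_width: 0.276
```

```bash

python3 - <<'E'
from h import *
from fit import W
q=[.6045,-.138,.7637]
P=W(q,[[-.105,.117,.06]])[0]
M=frame(-46.24,38,43.76); delta(P,M); print(state()['joint_pos'].round(3), jaw()[:,1].round(3))
s=grab_frame('side'); crop(s,180,150,380,300,3.9,'pics/s16.png')
E
```

```text
TCP [ 0.4148 -0.1551  0.1974] -> [ 0.4155 -0.157   0.1172] shift units [ 0.02 -0.05 -2.  ] turn units [ 0.02 -0.01  0.  ] t 19.65 w 0.276 F [-0.2  0.7  0.7]
[-0.83  -0.374  2.25   0.682  1.345 -0.208] [ 0.444  0.425 -0.789]
```

View pics/s16.png

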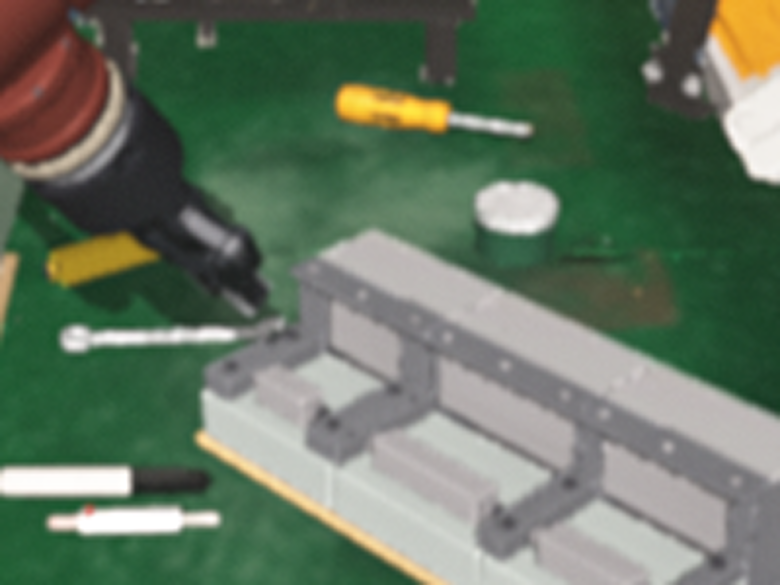

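>>> carry_out(
  rows=[
    [[0, 0, 0, 0, -0.05, -0.6, 24], [0, 0, 0, 0, 0, -0.7, 24], [0, 0, 0, 0, 0, -0.7, 24], [0, 0, 0, 0, 0, -0.1, 24], [0, 0, 0, 0, 0, 0, 24]],
  ],
)

```text
time: 20.2
tool_pos: [0.4151, -0.1568, 0.1138]
tool_rot: [0.827, -0.404, 0.172, -0.351]
contact_force: [-0.5, -0.3, 0.4]
gripper_width: 0.282
```

```bash

python3 - <<'E'
from h import *
from fit import W
q=[.6045,-.138,.7637]
s=grab_frame('side'); crop(s,210,195,300,265,8.6,'pics/s17.png')
M=frame(-46.24,38,43.76)
for x in(-.105,-.006): delta(W(q,[[x,.117,.052]])[0],M); 
print(state()['joint_pos'].round(3))
E
```

```text
TCP [ 0.4157 -0.1573  0.1148] -> [ 0.4155 -0.157   0.1092] shift units [-0.01  0.01 -0.14] turn units [ 0.04  0.01 -0.04] t 20.25 w 0.282 F [-0.1  0.6  0.1]
TCP [ 0.4157 -0.1573  0.1148] -> [ 0.487  -0.0886  0.1092] shift units [ 1.78  1.72 -0.14] turn units [ 0.04  0.01 -0.04] t 20.25 w 0.282 F [-0.1  0.6  0.1]
[-0.832 -0.212  2.284  0.721  1.196 -0.346]
```

View pics/s17.png

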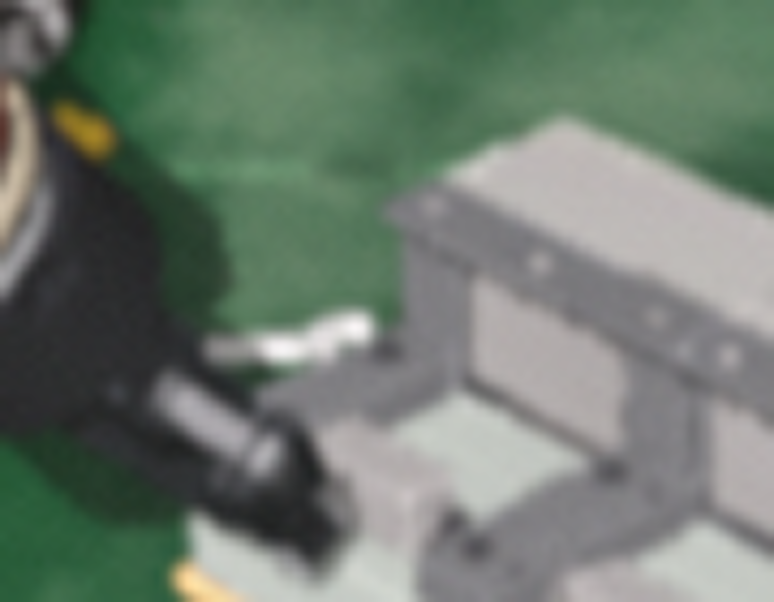

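>>> carry_out(
  rows=[
    [[0, 0, 0, 0.1, 0.1, -0.08, 24], [0, 0, 0, 0.2, 0.19, 0, 24], [0, 0, 0, 0.2, 0.19, 0, 24], [0, 0, 0, 0.2, 0.19, 0, 24], [0, 0, 0, 0.2, 0.19, 0, 24]],
  ],
)

```text
time: 20.75
tool_pos: [0.4521, -0.1218, 0.1109]
tool_rot: [0.827, -0.404, 0.171, -0.352]
contact_force: [-1.0, -0.9, 2.4]
gripper_width: 0.285
```

```bash

python3 - <<'E'
from h import *
from fit import W
q=[.6045,-.138,.7637]
s=grab_frame('side'); crop(s,210,195,300,265,8.6,'pics/s18.png')
M=frame(-46.24,38,43.76)
delta(W(q,[[-.006,.117,.052]])[0],M); 
E
```

```text
TCP [ 0.4525 -0.121   0.1108] -> [ 0.487  -0.0886  0.1092] shift units [ 0.86  0.81 -0.04] turn units [ 0.02  0.01 -0.06] t 20.8 w 0.28 F [0.1 0.3 0.6]
```

View pics/s18.png

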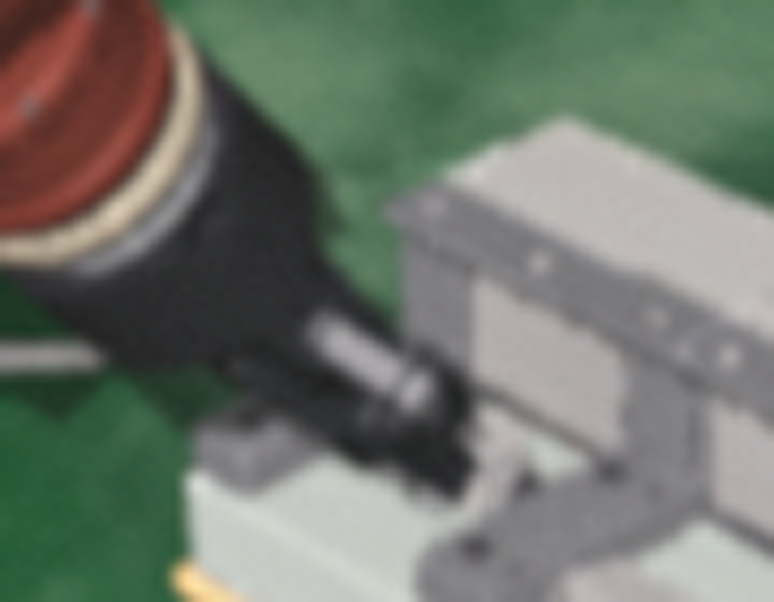

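>>> carry_out(
  rows=[
    [[0, 0, 0, 0.17, 0.16, 0, 24], [0, 0, 0, 0.17, 0.16, 0, 24], [0, 0, 0, 0.17, 0.16, 0, 24], [0, 0, 0, 0.17, 0.16, 0, 24]],
  ],
)

```text
time: 21.2
tool_pos: [0.4789, -0.0964, 0.1104]
tool_rot: [0.827, -0.404, 0.171, -0.352]
contact_force: [-0.8, -1.1, 2.0]
gripper_width: 0.278
```

```bash

python3 - <<'E'
from h import *
from fit import W
q=[.6045,-.138,.7637]
s=grab_frame('side'); crop(s,210,195,300,265,8.6,'pics/s19.png')
M=frame(-46.24,38,43.76)
delta(W(q,[[-.006,.117,.052]])[0],M); 
E
```

```text
TCP [ 0.4794 -0.0958  0.1105] -> [ 0.487  -0.0886  0.1092] shift units [ 0.19  0.18 -0.03] turn units [ 0.02  0.   -0.05] t 21.25 w 0.284 F [-0.6  0.6  0.6]
```

View pics/s19.png

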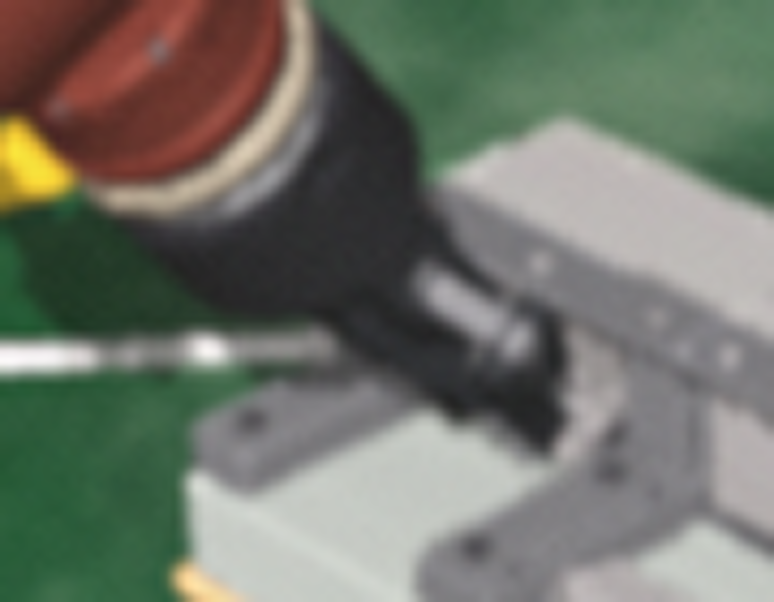

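>>> carry_out(
  rows=[
    [[0, 0, 0, 0.1, 0.09, 0, 24], [0, 0, 0, 0.1, 0.09, 0, 24]],
  ],
)

```text
time: 21.45
tool_pos: [0.4865, -0.0893, 0.1101]
tool_rot: [0.827, -0.404, 0.172, -0.352]
contact_force: [0.4, 0.3, 0.3]
gripper_width: 0.282
```

>>> carry_out(
  rows=[
    [[0, 0, 0, 0.1, 0.09, 0, 24], [0, 0, 0, 0.06, 0.06, 0, 24]],
  ],
)

```text
time: 21.65
tool_pos: [0.4924, -0.0837, 0.1097]
tool_rot: [0.826, -0.405, 0.172, -0.352]
contact_force: [-8.3, -7.9, -2.7]
gripper_width: 0.282
```

```bash

python3 - <<'E'
from h import *
from fit import W
q=[.6045,-.138,.7637]
s=grab_frame('side'); crop(s,210,195,300,265,8.6,'pics/s20.png')
M=frame(-46.24,38,43.76)
delta(W(q,[[-.000,.117,.052]])[0],M); 
E
```

```text
TCP [ 0.4924 -0.0835  0.1094] -> [ 0.4913 -0.0844  0.1092] shift units [-0.03 -0.02 -0.  ] turn units [ 0.05 -0.03 -0.04] t 21.7 w 0.28 F [-0.7 -1.8 -2.5]
```

View pics/s20.png

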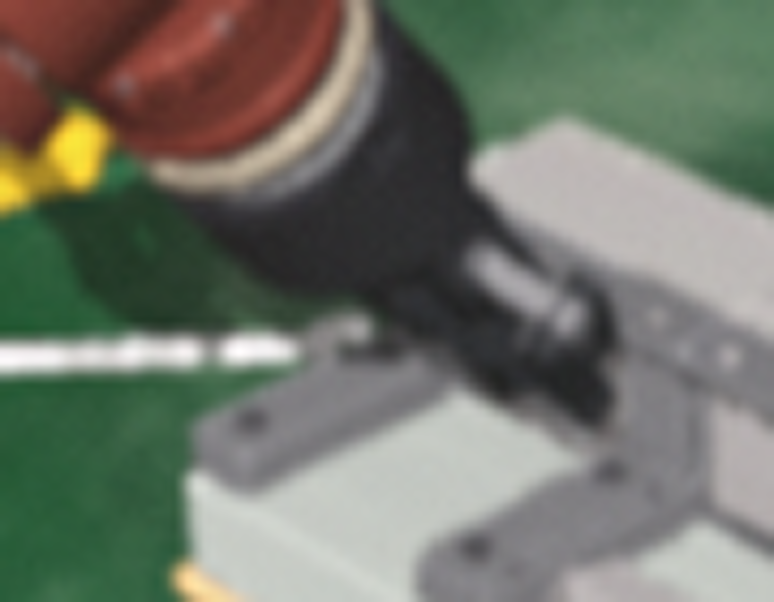

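>>> carry_out(
  rows=[
    [[0, 0, 0, -0.2, -0.19, 0, 24], [0, 0, 0, -0.5, -0.48, 0, 24], [0, 0, 0, -0.6, -0.57, 0, 24], [0, 0, 0, -0.6, -0.57, 0, 24], [0, 0, 0, -0.6, -0.57, 0.4, 24]],
  ],
)

```text
time: 22.2
tool_pos: [0.3904, -0.1786, 0.1248]
tool_rot: [0.827, -0.403, 0.173, -0.351]
contact_force: [0.5, -0.5, 0.1]
gripper_width: 0.275
```

```bash

python3 - <<'E'
from h import *
from fit import W
q=[.6045,-.138,.7637]
s=grab_frame('side'); crop(s,210,195,300,265,8.6,'pics/s21.png')
M=frame(-46.24,38,43.76)
delta(W(q,[[-.105,-.001,.055]])[0],M); 
E
```

```text
TCP [ 0.3902 -0.1828  0.1282] -> [ 0.4971 -0.2423  0.1122] shift units [ 2.67 -1.49 -0.4 ] turn units [0.07 0.   0.01] t 22.25 w 0.28 F [ 1.  -1.9  2.2]
```

View pics/s21.png

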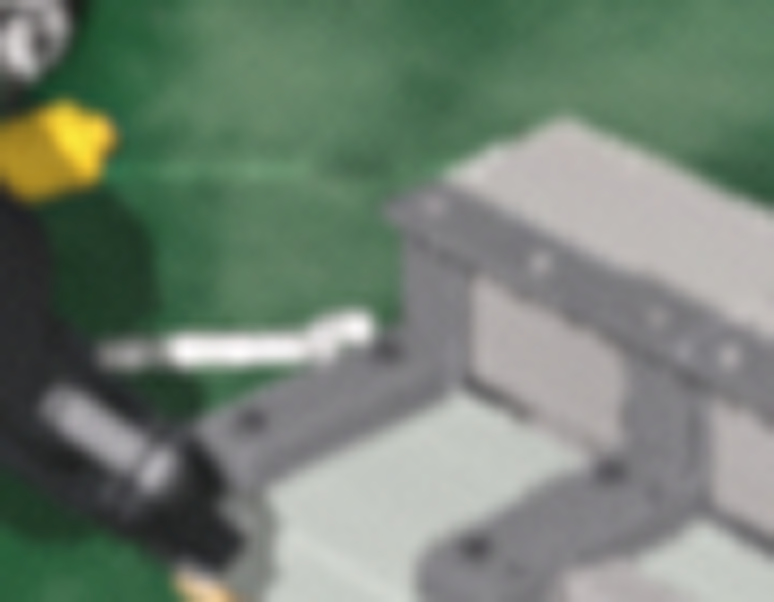

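>>> carry_out(
  rows=[
    [[0, 0, 0, 0.1, -0.5, 0.4, 24], [0, 0, 0, 0.6, -0.5, 0, 24], [0, 0, 0, 0.8, -0.49, 0, 24], [0, 0, 0, 0.8, 0, 0, 24], [0, 0, 0, 0.37, 0, -0.4, 24]],
  ],
)

```text
time: 22.75
tool_pos: [0.5024, -0.241, 0.1292]
tool_rot: [0.826, -0.405, 0.169, -0.354]
contact_force: [-0.5, -0.2, 0.3]
gripper_width: 0.278
```

>>> carry_out(
  rows=[
    [[0, 0, 0, 0, 0, -0.4, 24], [0, 0, 0, 0, 0, 0, 24]],
  ],
)

```text
time: 22.95
tool_pos: [0.4976, -0.2372, 0.1073]
tool_rot: [0.827, -0.403, 0.174, -0.35]
contact_force: [0.1, 0.5, 0.1]
gripper_width: 0.281
```

```bash

python3 - <<'E'
from h import *
from fit import W
q=[.6045,-.138,.7637]
s=grab_frame('side'); crop(s,225,215,335,300,7,'pics/s22.png')
M=frame(-46.24,38,43.76)
for x in(-.105,.001): delta(W(q,[[x,-.001,.052]])[0],M); 
E
```

```text
TCP [ 0.4978 -0.2375  0.1084] -> [ 0.4971 -0.2423  0.1092] shift units [-0.02 -0.12  0.02] turn units [-0.02 -0.05 -0.04] t 23.0 w 0.282 F [-0.6 -0.1  0.5]
TCP [ 0.4978 -0.2375  0.1084] -> [ 0.5736 -0.1689  0.1092] shift units [1.89 1.71 0.02] turn units [-0.02 -0.05 -0.04] t 23.0 w 0.282 F [-0.6 -0.1  0.5]
```

View pics/s22.png

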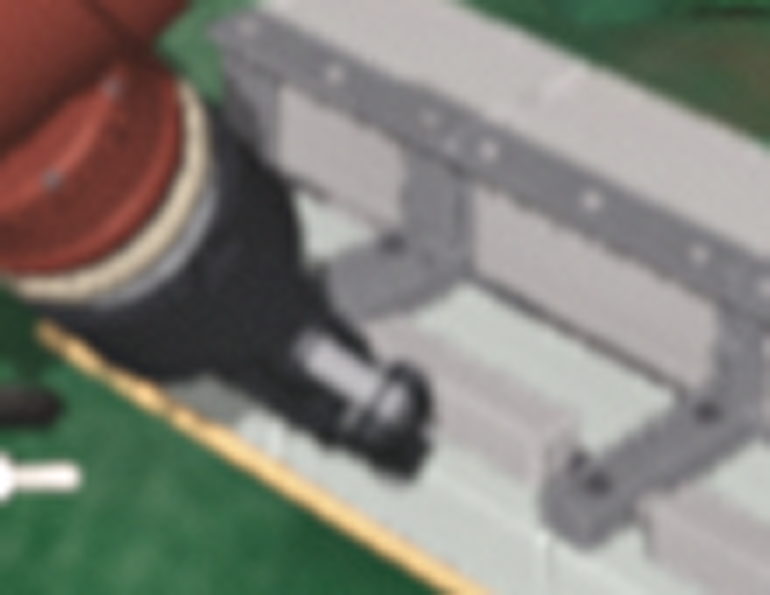

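>>> carry_out(
  rows=[
    [[0, 0, 0, 0.08, -0.02, 0, 24], [0, 0, 0, 0.2, 0.19, 0, 24], [0, 0, 0, 0.2, 0.19, 0, 24], [0, 0, 0, 0.2, 0.19, 0, 24], [0, 0, 0, 0.2, 0.19, 0, 24]],
  ],
)

```text
time: 23.5
tool_pos: [0.5357, -0.2084, 0.1111]
tool_rot: [0.827, -0.405, 0.171, -0.352]
contact_force: [-2.0, -1.9, 2.3]
gripper_width: 0.283
```

>>> carry_out(
  rows=[
    [[0, 0, 0, 0.2, 0.19, 0, 24], [0, 0, 0, 0.2, 0.19, 0, 24], [0, 0, 0, 0.2, 0.19, 0, 24], [0, 0, 0, 0.1, 0.1, 0, 24], [0, 0, 0, 0, 0, 0, 24]],
  ],
)

```text
time: 24.0
tool_pos: [0.5629, -0.1809, 0.1098]
tool_rot: [0.827, -0.404, 0.172, -0.351]
contact_force: [0.5, 0.7, -0.3]
gripper_width: 0.275
```

```bash

python3 - <<'E'
from h import *
from fit import W
q=[.6045,-.138,.7637]
s=grab_frame('side'); crop(s,225,215,335,300,7,'pics/s23.png')
M=frame(-46.24,38,43.76)
delta(W(q,[[.0,-.001,.052]])[0],M); 
E
```

```text
TCP [ 0.5626 -0.1812  0.1096] -> [ 0.5729 -0.1696  0.1092] shift units [ 0.26  0.29 -0.01] turn units [ 0.02 -0.02 -0.05] t 24.05 w 0.283 F [-0.   0.   0.4]
```

View pics/s23.png

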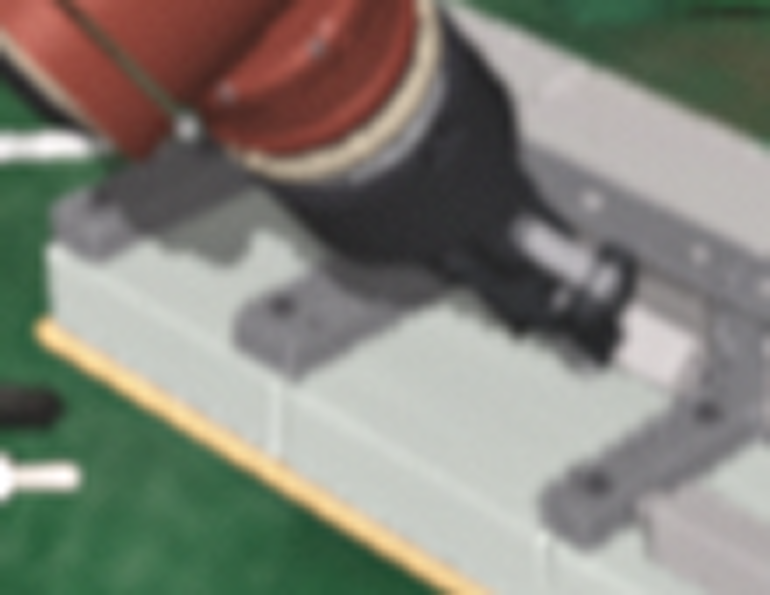

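>>> carry_out(
  rows=[
    [[0, 0, 0, 0.1, 0.1, 0, 24], [0, 0, 0, 0.1, 0.1, 0, 24], [0, 0, 0, 0.08, 0.08, 0, 24], [0, 0, 0, 0, 0, 0, 24]],
  ],
)

```text
time: 24.45
tool_pos: [0.574, -0.1706, 0.1101]
tool_rot: [0.827, -0.404, 0.171, -0.352]
contact_force: [-0.9, -0.8, -0.2]
gripper_width: 0.286
```

```bash

python3 - <<'E'
from h import *
from fit import W
q=[.6045,-.138,.7637]
s=grab_frame('side'); crop(s,225,215,335,300,7,'pics/s24.png')
M=frame(-46.24,38,43.76)
delta(W(q,[[.0,-.001,.052]])[0],M); 
E
```

```text
TCP [ 0.5739 -0.1707  0.1101] -> [ 0.5729 -0.1696  0.1092] shift units [-0.02  0.03 -0.02] turn units [ 0.03 -0.01 -0.04] t 24.5 w 0.28 F [-0.  -0.2 -0.6]
```

View pics/s24.png

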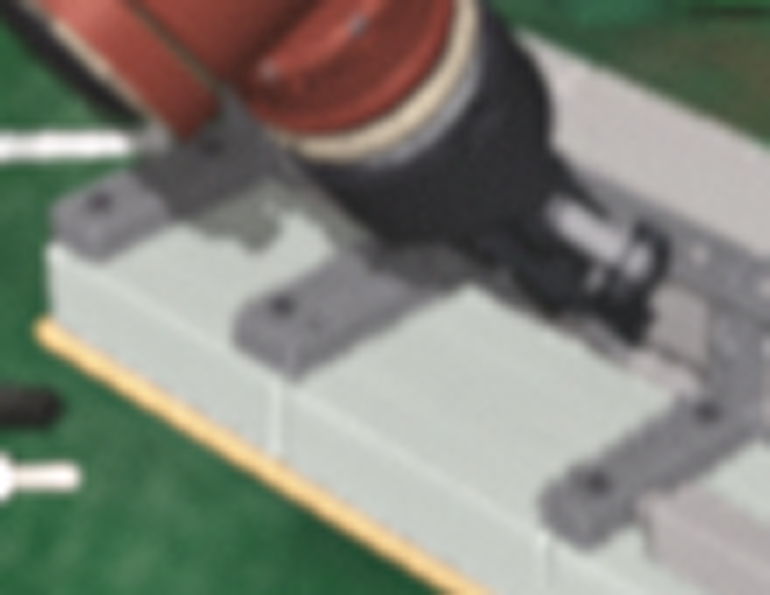

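>>> carry_out(
  rows=[
    [[0, 0, 0, 0.05, 0.05, 0, 24], [0, 0, 0, 0, 0, 0, 24], [0, 0, 0, -0.2, -0.19, 0, 24], [0, 0, 0, -0.6, -0.57, 0, 24], [0, 0, 0, -0.6, -0.57, 0, 24]],
  ],
)

```text
time: 25.0
tool_pos: [0.5194, -0.2226, 0.1109]
tool_rot: [0.827, -0.404, 0.171, -0.352]
contact_force: [-0.5, -1.3, -0.0]
gripper_width: 0.28
```

>>> carry_out(
  rows=[
    [[0, 0, 0, -0.6, -0.57, 0, 24], [0, 0, 0, -0.5, -0.48, 0.3, 24], [0, 0, 0, 0, 0, 0, 24]],
  ],
)

```text
time: 25.3
tool_pos: [0.4751, -0.2672, 0.1243]
tool_rot: [0.826, -0.404, 0.171, -0.354]
contact_force: [-0.3, 0.2, -0.4]
gripper_width: 0.28
```

```bash

python3 - <<'E'
from h import *
from fit import W
q=[.6045,-.138,.7637]
s=grab_frame('side'); crop(s,225,215,335,300,7,'pics/s25.png')
M=frame(-46.24,38,43.76)
delta(W(q,[[-.105,-.119,.055]])[0],M); 
E
```

```text
TCP [ 0.4756 -0.266   0.1237] -> [ 0.5787 -0.3275  0.1122] shift units [ 2.58 -1.54 -0.29] turn units [0.05 0.03 0.01] t 25.35 w 0.283 F [ 0.  -0.2 -0.3]
```

View pics/s25.png

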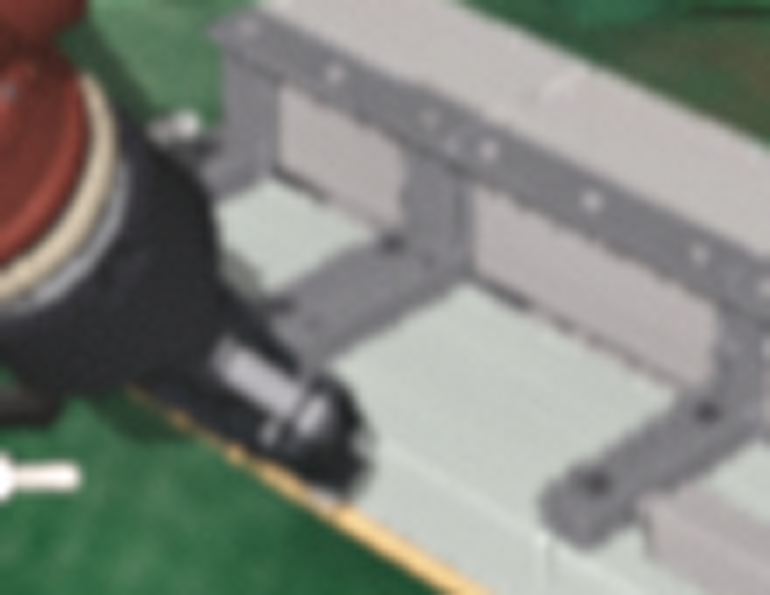

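>>> carry_out(
  rows=[
    [[0, 0, 0, 0.1, -0.5, 0.4, 24], [0, 0, 0, 0.6, -0.5, 0, 24], [0, 0, 0, 0.8, -0.54, 0, 24], [0, 0, 0, 0.8, 0, 0, 24], [0, 0, 0, 0.28, 0, -0.4, 24]],
  ],
)

```text
time: 25.85
tool_pos: [0.5831, -0.3266, 0.1253]
tool_rot: [0.827, -0.405, 0.168, -0.353]
contact_force: [-0.2, -0.2, -0.3]
gripper_width: 0.276
```

>>> carry_out(
  rows=[
    [[0, 0, 0, 0, 0, -0.3, 24], [0, 0, 0, 0, 0, 0, 24], [0, 0, 0, 0, 0, 0, 24]],
  ],
)

```text
time: 26.15
tool_pos: [0.5782, -0.3248, 0.1093]
tool_rot: [0.827, -0.404, 0.172, -0.351]
contact_force: [0.3, -0.5, 0.3]
gripper_width: 0.284
```

```bash

python3 - <<'E'
from h import *
from fit import W
q=[.6045,-.138,.7637]
s=grab_frame('side'); crop(s,275,235,390,325,6.8,'pics/s26.png')
M=frame(-46.24,38,43.76)
for x in(-.105,.001): delta(W(q,[[x,-.119,.052]])[0],M); 
print(state()['joint_pos'].round(2))
E
```

```text
TCP [ 0.5785 -0.3253  0.1102] -> [ 0.5787 -0.3275  0.1092] shift units [ 0.   -0.05 -0.02] turn units [ 0.02 -0.01 -0.03] t 26.2 w 0.284 F [-0.2 -0.5  0.9]
TCP [ 0.5785 -0.3253  0.1102] -> [ 0.6552 -0.2542  0.1092] shift units [ 1.92  1.78 -0.02] turn units [ 0.02 -0.01 -0.03] t 26.2 w 0.284 F [-0.2 -0.5  0.9]
[-0.82  0.33  1.72  0.72  1.21 -0.32]
```

View pics/s26.png

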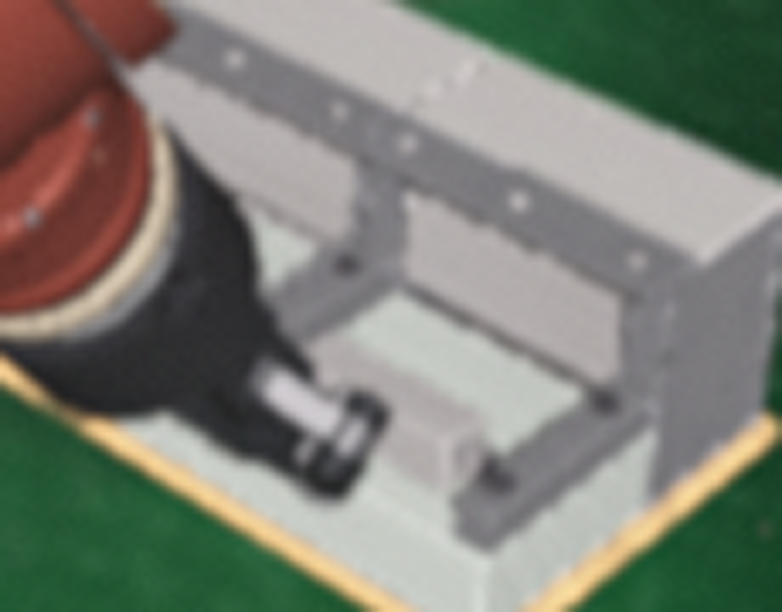

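>>> carry_out(
  rows=[
    [[0, 0, 0, 0.05, 0, 0, 24], [0, 0, 0, 0.2, 0.19, 0, 24], [0, 0, 0, 0.2, 0.19, 0, 24], [0, 0, 0, 0.2, 0.19, 0, 24], [0, 0, 0, 0.2, 0.19, 0, 24]],
  ],
)

```text
time: 26.7
tool_pos: [0.6141, -0.2948, 0.111]
tool_rot: [0.827, -0.404, 0.171, -0.352]
contact_force: [-1.6, -2.8, 2.0]
gripper_width: 0.284
```

>>> carry_out(
  rows=[
    [[0, 0, 0, 0.2, 0.19, 0, 24], [0, 0, 0, 0.2, 0.19, 0, 24], [0, 0, 0, 0.2, 0.19, 0, 24], [0, 0, 0, 0.15, 0.14, 0, 24], [0, 0, 0, 0, 0, 0, 24]],
  ],
)

```text
time: 27.2
tool_pos: [0.6437, -0.2655, 0.1099]
tool_rot: [0.827, -0.404, 0.171, -0.351]
contact_force: [0.4, -0.1, 0.6]
gripper_width: 0.282
```

```bash

python3 - <<'E'
from h import *
from fit import W
q=[.6045,-.138,.7637]
s=grab_frame('side'); crop(s,275,235,390,325,6.8,'pics/s27.png')
M=frame(-46.24,38,43.76)
delta(W(q,[[.001,-.119,.052]])[0],M); 
E
```

```text
TCP [ 0.6432 -0.2658  0.1097] -> [ 0.6552 -0.2542  0.1092] shift units [ 0.3   0.29 -0.01] turn units [ 0.02 -0.02 -0.06] t 27.25 w 0.283 F [ 0.6 -0.1  0.5]
```

View pics/s27.png

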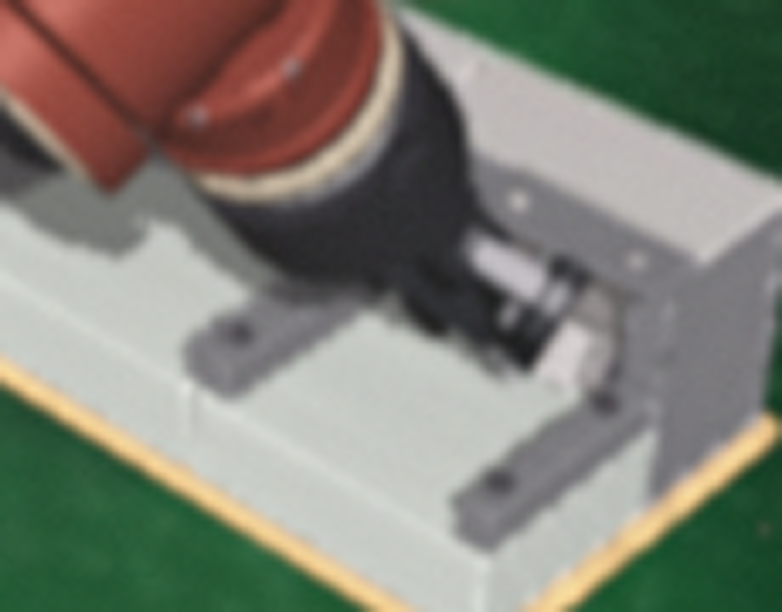

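>>> carry_out(
  rows=[
    [[0, 0, 0, 0.1, 0.1, 0, 24], [0, 0, 0, 0.1, 0.1, 0, 24], [0, 0, 0, 0.1, 0.09, 0, 24], [0, 0, 0, 0.03, 0.03, 0, 24], [0, 0, 0, 0, 0, 0, 24]],
  ],
)

```text
time: 27.75
tool_pos: [0.6558, -0.2543, 0.1094]
tool_rot: [0.826, -0.405, 0.172, -0.352]
contact_force: [-1.3, -2.3, -3.4]
gripper_width: 0.279
```

>>> carry_out(
  rows=[
    [[0, 0, 0, -0.2, -0.19, 0, 24], [0, 0, 0, -0.6, -0.57, 0, 24], [0, 0, 0, -0.6, -0.57, 0, 24], [0, 0, 0, -0.6, -0.57, 0, 24], [0, 0, 0, -0.6, -0.57, 0.5, 24]],
  ],
)

```text
time: 28.25
tool_pos: [0.5498, -0.3525, 0.1278]
tool_rot: [0.827, -0.403, 0.174, -0.351]
contact_force: [-0.7, 0.3, -1.0]
gripper_width: 0.28
```

>>> carry_out(
  rows=[
    [[0, 0, 0, -0.4, -0.5, 1, 24], [0, 0, 0, -0.4, -0.5, 1, 24], [0, 0, 0, -0.4, -0.5, 1, 24], [0, 0, 0, 0, -0.5, 0.8, 24], [0, 0, 0, 0, 0, 0, 24]],
  ],
)

```text
time: 28.75
tool_pos: [0.5047, -0.4371, 0.2903]
tool_rot: [0.825, -0.407, 0.167, -0.356]
contact_force: [1.0, -0.3, -0.8]
gripper_width: 0.278
```

```bash

python3 - <<'E'
from h import *
s=grab_frame('side'); cv2.imwrite('pics/s28f.png',s); crop(s,220,190,395,335,4.4,'pics/s28.png')
t=grab_frame('top'); cv2.imwrite('pics/t28f.png',t); crop(t,190,130,430,290,3.3,'pics/t28.png')
crop(s,225,210,395,320,4.6,'pics/s28b.png')
print(state()['time'],state()['contact_force'])
E
```

```text
28.85 [-0.93676795  0.38757597 -0.20746885]
```

View pics/s28.png

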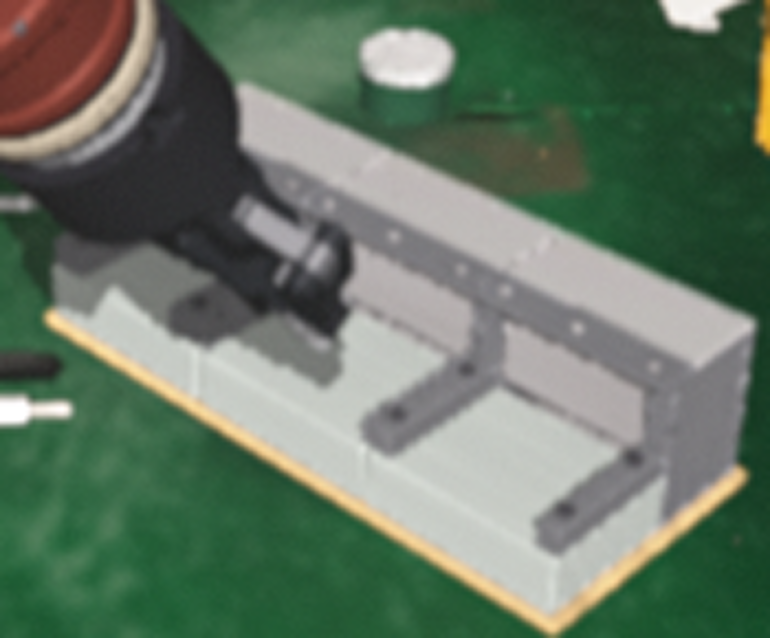

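View pics/t28.png

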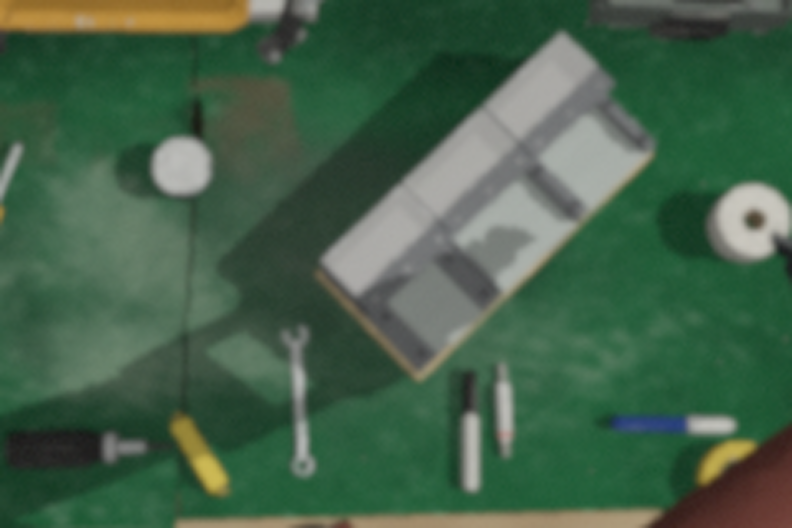

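>>> carry_out(
  rows=[
    [[0, 0, 0, -0.6, -0.6, 0.5, 24], [0, 0, 0, -0.6, -0.6, 0.5, 24], [0, 0, 0, -0.5, -0.5, 0.3, 24], [0, 0, 0, 0, 0, 0, 24], [0, 0, 0, 0, 0, 0, 24]],
  ],
)

```text
time: 29.35
tool_pos: [0.436, -0.5003, 0.3325]
tool_rot: [0.827, -0.403, 0.172, -0.352]
contact_force: [0.9, 0.6, -0.9]
gripper_width: 0.283
```

```bash

python3 - <<'E'
from h import *
s=grab_frame('side'); a=cv2.imread('pics/side0.png')
b=[cv2.resize(x[215:310,250:375],None,fx=6,fy=6*.5,interpolation=cv2.INTER_CUBIC) for x in(a,s)]
b=[cv2.resize(x[215:310,250:375],None,fx=3.9,fy=3.1,interpolation=cv2.INTER_CUBIC) for x in(a,s)]
cv2.imwrite('pics/s29.png',np.vstack(b)); print(state()['time'])
E
```

```text
29.4
```

View pics/s29.png

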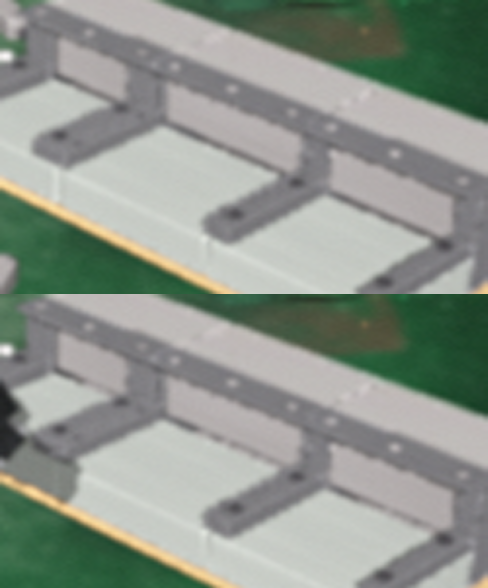

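```bash

python3 - <<'E'
from h import *
s=grab_frame('side'); a=cv2.imread('pics/side0.png'); cv2.imwrite('pics/s30f.png',s)
r=[np.hstack([cv2.resize(x[v0:v0+40,u0:u0+45],None,fx=6.6,fy=7,interpolation=cv2.INTER_CUBIC) for (u0,v0) in((260,220),(290,235),(330,255))]) for x in(a,s)]
im=np.vstack(r); im=cv2.resize(im,(800,520)); cv2.imwrite('pics/s30.png',im)
E
```

```text
(no output)
```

View pics/s30.png

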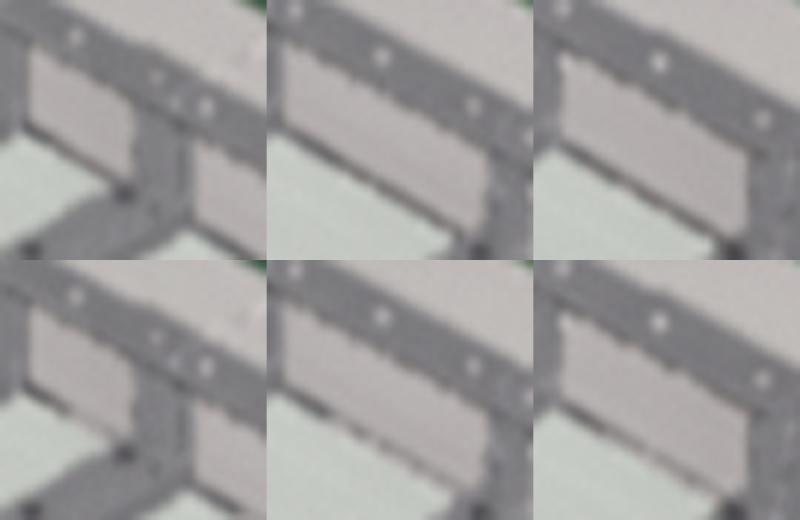

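```bash
python3 -c "
from plant import *
print(state()['time'],state()['contact_force']); print(job_done())"
```

```text
29.45 [ 0.33533099 -0.42305737 -0.87133955]
the job is handed in; nothing more can be done
None
```

I put all three bolts through their own gates: short in the left gate, long in the centre and middle in the right. The job was handed in at 29.45 s. I laid each bolt across its lane with the tool vertical, then pushed it under the lip with the tool leaned 38 degrees.

**Last checks:**
- **Bolts:** all three lanes are empty. A light strip shows through the slit under each flap, which I take to be the bolt lying behind it; I never saw a bolt in its compartment more directly than that.
- **Flaps:** all three sit in the same place in the side image as at the start, so I read them as shut.
- **Bystanders:** in the last top view the tools, markers, tin and yellow look-alike within its crop were where they started. The tape roll was partly hidden by the arm. Most of the screwdriver lay outside the crop; I last saw it undisturbed mid-task.

**What went wrong or disagreed:**
- The gripper pressed lightly on the gate (about 5.5 N) while placing the long bolt, so I backed it off.
- The middle bolt touched down before reaching the lane floor (under 5 N), probably on a guide, so I lifted and re-aligned it.
- There was a push of about 12 N at the end of the short bolt's stroke.
- The two cameras differed by up to about 3 mm on the gate and about 5 mm on the bolts. For the final alignment I used the side camera.

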